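# Hang up the sample boards by length

## Robot

A 7-joint arm with a two-finger parallel gripper is mounted at the origin on a cart in front of the work surface, level with it; the furniture and walls round the work are solid. World frame = base frame: x ahead of the robot, y to its left, z up, the work surface at z = 0. Lengths are in m, angles in rad, forces in N, time in s.
With the tool pointing down it reaches from about 0.425 to 0.925 m from the base axis. Payload 6.8 kg.
Tool frame: the origin (TCP) lies at the very end of the fingers, on their centre line; the grasp point (between the pads) lies 19 mm behind it; z points along the fingers, y is the line along which they close (so a half turn about z gives the same grasp; the last joint's range is limited). The gripper opens to 85 mm and grips with 20 to 120 N. Pads are 22 mm wide; open, the fingers measure 114 mm over their backs; the gripper's body (76 mm by 85 mm) begins 54 mm behind the grasp point. The pads swing forward as they close: fully open they stand 13 mm farther back than shut.
Start: joints at [1.191, 0.477, 0.022, 1.555, -0.011, 1.109, -0.083], TCP at [0.181, -0.65, 0.231] pointing down, gripper open.
Joint ranges: [-2.96, 2.96], [-0.34, 2.1], [-1.41, 1.46], [0.24, 2.44], [-1.37, 4.51], [0.17, 1.92], [-2.96, 2.96]. Speed limits (rad/s): [2.39, 2.39, 3.14, 3.14, 3.14, 3.14, 3.14].

## Interface

Orientations are given as a rotation vector (axis times angle).
In Python, from bench import get_obs, viewer, r gives the robot as it stands. The module is installed in compiled form; this text tells all that it offers.
- The arm moves only by the tool play_rows, never from a script. Its argument "commands" is a list that holds one entry, the list of rows, each a list of 5 numbers: the gripper's target within -1 to 1 (shut at 1, half-way at 0, fully open at -1), then the shift along the tool's x, y, z scaled (see below), then the turn about the tool's z scaled (see below). A call has 1 to 12 rows; each row is the pose to reach, as a shift and turn from the pose commanded when the call began, along the tool's axes at that moment; what a row does not reach only later rows make up. The controller multiplies each number of a shift by 0.2 m and each number of a turn by pi/2 rad. A row lasts 1/12 s, in which the tool goes at most 41.7 mm and 7.16 degrees, less where a joint would pass 70% of its speed; a pose out of reach is approached as far as the arm can. A call with a number of a shift or a turn outside -1 to 1 is refused whole. A call with a gripper value outside its range is refused whole. The fingers move at their own pace and stop on an object; "grip_force" is the grip in N (left out, the last holds). Time passes only in rows, so rows that repeat a pose let the fingers close. It gives the time, the measured TCP pose, the force, the opening and the grip force at its end, in the units of the state.
- get_obs(): the state, without advancing time (a new reading comes with each control period).
- viewer.grab_frame(name): name is "side" or "top"; returns a dict with "pixels" (400x640x3 uint8, red, green, blue), "fovy" (degrees; the focal length in pixels is half the picture's height over the tangent of half this angle, whatever the lens; pixels are square), "cx", "cy" (the principal point, pixels), "world_to_cam" (4x4, takes a point from world to camera coordinates). Camera axes: x right, y up, looking along -z (the intrinsics and any distortion apply to the point x, -y, -z); pixel columns grow to the right and rows downward; lengths in m; the calibration is good to about 2 mm. A picture is of the moment at which its call begins. There is no depth.
- r.hand_in(): hands the job in; it is judged then, once.
Trained networks look in a picture, given as the dict that the camera call returned (one of the last four; its "shot" number tells which), for a name from the list of things; names that differ only in an ending like _2 or _b are one class to them, and where a whole thing is asked for, a point or a joint stands for the part that bears it (a point fixed in the world has none). Each returns a list of dicts, best first, with "score" (0 to 1); they miss things now and then, are a little off and sometimes report something else, mostly with a low value. They report only what shows in the picture. A call takes as long as a camera call.
- viewer.trace(picture, thing): "pixels" (400x640 bool, what is visible of it) and "rect" ([left, top, right, bottom] in pixels, round what is visible of it).
The state is a dict: "clock": time; "joints": joint angles; "qvel": joint speeds; "tau": joint torques, N m; "tcp_pos": TCP position; "orientation": TCP orientation; "contact_force": force on the tool from outside, world axes, zero at the start; "moment": the same for the moment, N m; "grip_width": finger opening in m; "gripper_force": force on a finger pad.
Only numpy, scipy, OpenCV 4.12 (cv2) and the standard library are available. Lean on these libraries where they do the work, as an engineer would, in place of code of your own. Each camera call takes 0.05 s, during which the arm holds its last target. There are 200 camera calls.

## Task

Clear the stone sample boards off the bureau: hang every long board in the tall stand and every short one in the low stand, cross bar resting on the stand's pair of rails and slid in from the front until the whole bar is under the guide strips above the rails. They lie flat, so lift each by its round knob, slacken the grip until the board swings down to hang straight, grip it firmly again and then slide it in. Leave all boards hanging upright and still, and do not disturb the other things on the desk.

Things in the scene. Friction and masses are not known exactly. Their poses are not given: they have to be found in the camera images.
- long_a_knob (a point): Centre of the steel ball knob (14 mm diameter) at the head of the long board; 7 mm above the desk when it lies flat. Axes: x from the board through bar to knob (up when it hangs), y along the cross bar, z across the thickness. Pinched across y with 60 N the board keeps its angle; at 2 to 4 N it swings about y to hang straight without slipping out.
- long_a_bar (a point): Middle of the steel cross bar of the long board, on the bar's axis; axes as the knob's. Bar 84 mm long (along y), 8 mm diameter, 45 mm from the knob's centre; between them a 6 mm round stem. The stone begins 8 mm below the bar's axis and ends 108 mm below it.
- long_a: The long sample board on its hanger, one rigid piece of 140 to 240 g: stone slab 100 x 38 x 14 mm, cross bar, stem and knob in line. Origin under the middle of the cross bar on the face that lies down at the start, axes as the knob's.
- long_b_knob (a point): Centre of the steel ball knob (14 mm diameter) at the head of the second long board; 7 mm above the desk when it lies flat. Axes: x from the board through bar to knob (up when it hangs), y along the cross bar, z across the thickness. Pinched across y with 60 N the board keeps its angle; at 2 to 4 N it swings about y to hang straight without slipping out.
- long_b_bar (a point): Middle of the steel cross bar of the second long board, on the bar's axis; axes as the knob's. Bar 84 mm long (along y), 8 mm diameter, 45 mm from the knob's centre; between them a 6 mm round stem. The stone begins 8 mm below the bar's axis and ends 108 mm below it.
- long_b: The second long sample board on its hanger, one rigid piece of 140 to 240 g: stone slab 100 x 38 x 14 mm, cross bar, stem and knob in line. Origin under the middle of the cross bar on the face that lies down at the start, axes as the knob's.
- long_c_knob (a point): Centre of the steel ball knob (14 mm diameter) at the head of the third long board; 7 mm above the desk when it lies flat. Axes: x from the board through bar to knob (up when it hangs), y along the cross bar, z across the thickness. Pinched across y with 60 N the board keeps its angle; at 2 to 4 N it swings about y to hang straight without slipping out.
- long_c_bar (a point): Middle of the steel cross bar of the third long board, on the bar's axis; axes as the knob's. Bar 84 mm long (along y), 8 mm diameter, 45 mm from the knob's centre; between them a 6 mm round stem. The stone begins 8 mm below the bar's axis and ends 108 mm below it.
- long_c: The third long sample board on its hanger, one rigid piece of 140 to 240 g: stone slab 100 x 38 x 14 mm, cross bar, stem and knob in line. Origin under the middle of the cross bar on the face that lies down at the start, axes as the knob's.
- short_a_knob (a point): Centre of the steel ball knob (14 mm diameter) at the head of the short board; 7 mm above the desk when it lies flat. Axes: x from the board through bar to knob (up when it hangs), y along the cross bar, z across the thickness. Pinched across y with 60 N the board keeps its angle; at 2 to 4 N it swings about y to hang straight without slipping out.
- short_a_bar (a point): Middle of the steel cross bar of the short board, on the bar's axis; axes as the knob's. Bar 84 mm long (along y), 8 mm diameter, 45 mm from the knob's centre; between them a 6 mm round stem. The stone begins 8 mm below the bar's axis and ends 63 mm below it.
- short_a: The short sample board on its hanger, one rigid piece of 100 to 170 g: stone slab 55 x 38 x 14 mm, cross bar, stem and knob in line. Origin under the middle of the cross bar on the face that lies down at the start, axes as the knob's.
- short_b_knob (a point): Centre of the steel ball knob (14 mm diameter) at the head of the second short board; 7 mm above the desk when it lies flat. Axes: x from the board through bar to knob (up when it hangs), y along the cross bar, z across the thickness. Pinched across y with 60 N the board keeps its angle; at 2 to 4 N it swings about y to hang straight without slipping out.
- short_b_bar (a point): Middle of the steel cross bar of the second short board, on the bar's axis; axes as the knob's. Bar 84 mm long (along y), 8 mm diameter, 45 mm from the knob's centre; between them a 6 mm round stem. The stone begins 8 mm below the bar's axis and ends 63 mm below it.
- short_b: The second short sample board on its hanger, one rigid piece of 100 to 170 g: stone slab 55 x 38 x 14 mm, cross bar, stem and knob in line. Origin under the middle of the cross bar on the face that lies down at the start, axes as the knob's.
- stand_tall_rails (a point): taller stand: point midway between its two rails at the height of a resting cross bar's axis, 145 mm above the desk. x along the rails from open front to back, y across, z up. Rail tops 4 mm below it, from x = -85 to +65 mm, gap y = -28 to +28. Guide strips over them, x = -45 to +65, same gap, underside 16 and top 21 mm above it. Back stop x = 60; side panels y = -49 and 49.
- stand_tall: The taller hanging stand, fixed: light wood base plate (8 mm thick) and side panels, aluminium rails and guide strips, 155 deep x 122 wide x 167 mm high; origin on the desk below the rails' middle, same axes. A bar goes in between rails and guides from the front (-x); in front of the guides the rails are open above. Takes three boards.
- stand_low_rails (a point): lower stand: point midway between its two rails at the height of a resting cross bar's axis, 100 mm above the desk. x along the rails from open front to back, y across, z up. Rail tops 4 mm below it, from x = -85 to +65 mm, gap y = -28 to +28. Guide strips over them, x = -45 to +65, same gap, underside 16 and top 21 mm above it. Back stop x = 60; side panels y = -49 and 49.
- stand_low: The lower hanging stand, fixed: light wood base plate (8 mm thick) and side panels, aluminium rails and guide strips, 155 deep x 122 wide x 122 mm high; origin on the desk below the rails' middle, same axes. A bar goes in between rails and guides from the front (-x); in front of the guides the rails are open above. Takes three boards.
- eraser: Loose bystander, to be left alone: eraser block 23 x 52 x 14 mm; origin at the centre of its underside, z up.
- sharpener: Loose bystander, to be left alone: brass pencil sharpener 15 x 29 x 13 mm; origin at the centre of its underside, z up.
- loupe: Loose bystander, to be left alone: stand magnifier, 39 mm across, 36 mm high; origin at the centre of its underside, z up.
- stapler: Loose bystander, to be left alone: stapler 34 x 132 x 44 mm, long axis its y; origin at the centre of its underside, z up.
- highlighter: Loose bystander, to be left alone: highlighter pen 20 x 112 x 16 mm, long axis its y; origin at the centre of its underside, z up.

How it is judged:
By the outcome, as a careful person would: the job done as asked, in the order asked, and still so for the second after the job is handed in, with the robot touching nothing.
Of long_a, long_b, long_c, short_a, short_b only 4 to 5 are there at a start; the rules pass over those that are not, and their reading is None.
At some moment in a run one of long_a, long_b, long_c, short_a, short_b may be knocked a few centimetres aside while the robot is not near it.
It also fails if it takes over 210 s, if anything falls off the work surface, if the arm or the gripper's body presses on something with over 40 N, if the wrist force passes 120 N, or if a joint passes its speed limit or range.

## Working session

There is one attempt and no reset: what is moved stays moved. The work goes in short steps, Python scripts to look and compute and a tool call to move; the robot and the scene stay as the last step left them, time stands still between calls to the robot, and variables do not carry over. Pictures are saved under pics/ and viewed, at most 14 in all, crops included, and the job is handed in when it is done.

Besides the shell and the picture viewer there is one more tool, called after "Emit:" as name(argument=value, ...), one argument or row to a line, values as JSON. play_rows: Moves the arm, as the interface text tells. Shifts and turns lie within -1 to 1; 1 stands for 0.2 m of shift or pi/2 rad of turn. Its arguments: {"type":"object","properties":{"commands":{"type":"array","items":{"type":"array","items":{"type":"array","items":{"type":"number","minimum":-1,"maximum":1}}}},"grip_force":{"type":"number"}},"required":["commands"]}

```bash
mkdir -p pics; ls
python3 - <<'E'
from bench import get_obs, viewer, r
import cv2,numpy as np
o=get_obs()
for k in o: print(k,o[k])
for n in("side","top"):
    f=viewer.grab_frame(n); cv2.imwrite(f"pics/{n}0.png",f["pixels"][:,:,::-1])
    print(n,[ (k,f[k]) for k in f if k not in("pixels",)])
    np.savez(f"{n}0.npz",**{k:f[k] for k in f})
E
```

```text
pics
clock 0.0
joints [ 1.19086137  0.47779448  0.02236457  1.55647356 -0.01146879  1.10930012
 -0.08309052]
qvel [ 0.00117083 -0.00072605 -0.00030107 -0.00099379 -0.00044264  0.00192645
 -0.00014935]
tau [ 6.37254789e-05 -5.96442676e+01  1.60787601e+00 -2.81192869e+01
  1.24252687e-02  9.32182797e-03  1.18242457e-05]
tcp_pos [ 0.18103605 -0.64964394  0.23032065]
orientation [-3.11083303e+00 -4.25475601e-01  6.66044535e-04]
contact_force [ 0.15773   -0.0464216  0.1057757]
moment [-0.00126358 -0.01034786 -0.00573518]
gripper_force 0.0
grip_width 0.08561394544085908
side [('fovy', 50.41219961997741), ('cx', 318.3803353507674), ('cy', 199.66852196225926), ('world_to_cam', array([[ 9.89205110e-01, -1.46533503e-01,  1.08715798e-03,
        -5.98416956e-01],
       [ 9.14811026e-02,  6.23324036e-01,  7.76594073e-01,
        -1.42784177e-01],
       [-1.14474702e-01, -7.68111371e-01,  6.30000369e-01,
        -1.08901696e+00],
       [ 0.00000000e+00,  0.00000000e+00,  0.00000000e+00,
         1.00000000e+00]])), ('shot', 1)]
top [('fovy', 42.90552613085865), ('cx', 314.14311257653225), ('cy', 207.33878394868273), ('world_to_cam', array([[-0.08102749, -0.99670561, -0.0035314 ,  0.03617186],
       [ 0.97688653, -0.08011844,  0.19817603, -0.61197274],
       [-0.19780609,  0.01260793,  0.98016008, -1.21800119],
       [ 0.        ,  0.        ,  0.        ,  1.        ]])), ('shot', 2)]
```

View pics/side0.png

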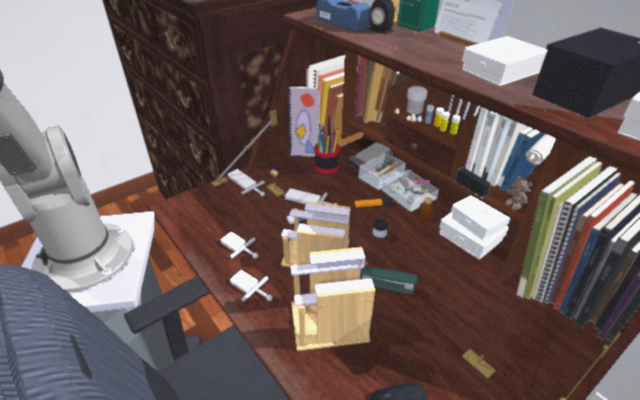

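View pics/top0.png

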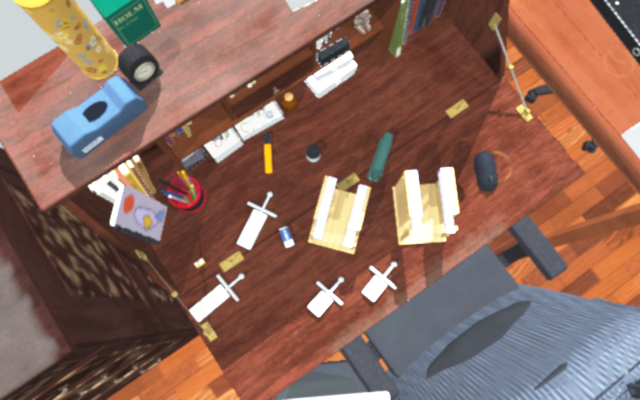

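The side and top views show four boards: long ones in the top view near (255,225) and (215,300), short ones near (325,297) and (378,283). The stands are near (340,215) and (427,207). Next I'll locate them.

```bash
cat > h.py <<'E'
from bench import get_obs, viewer, r
import cv2,numpy as np
from scipy.spatial.transform import Rotation as R
def K(f):
    fl=200/np.tan(np.radians(f["fovy"])/2); return fl
def proj(f,p):
    W=np.array(f["world_to_cam"]); c=np.atleast_2d(p)@W[:3,:3].T+W[:3,3]; fl=K(f)
    return np.c_[f["cx"]+fl*c[:,0]/-c[:,2], f["cy"]+fl*-c[:,1]/-c[:,2]]
def back(f,uv,z):
    W=np.array(f["world_to_cam"]); uv=np.atleast_2d(uv); fl=K(f)
    d=np.c_[(uv[:,0]-f["cx"])/fl,-(uv[:,1]-f["cy"])/fl,-np.ones(len(uv))]@W[:3,:3]
    o=-W[:3,:3].T@W[:3,3]; s=(z-o[2])/d[:,2]
    return o+s[:,None]*d
def cen(m): 
    v,u=np.nonzero(m); return np.array([u.mean(),v.mean()])
def save(f,n): cv2.imwrite(f"pics/{n}.png",cv2.cvtColor(f["pixels"],cv2.COLOR_RGB2BGR))
E
python3 - <<'E'
from h import *
np.set_printoptions(precision=4,suppress=True)
for n in("top","side"):
    f=viewer.grab_frame(n); print(n,sorted(f))
    for t,z in(("long_a_knob",.007),("short_a_knob",.007),("long_a_bar",.007),("short_a_bar",.007),("long_a",.014),("short_a",.014),("stand_tall_rails",.145),("stand_low_rails",.1),("stand_tall",0),("stand_low",0),("eraser",.014),("sharpener",.013),("loupe",.036),("stapler",.044),("highlighter",.016)):
        for d in viewer.trace(f,t)[:5]:
            m=d["pixels"]; 
            c=cen(m); print(t,round(d["score"],2),m.sum(),c.round(1),back(f,c,z)[0][:2],d["rect"])
E
```

```text
top ['cx', 'cy', 'fovy', 'pixels', 'shot', 'world_to_cam']
long_a_knob 0.5 473 [323.6 299.7] [ 0.3843 -0.019 ] [309.1, 275.3, 343.9, 317.6]
long_a_knob 0.18 209 [286.9 236.9] [0.5516 0.0624] [280.1, 229.2, 293.9, 250.5]
short_a_knob 0.77 454 [377.4 284.9] [ 0.4101 -0.1585] [362.4, 261.5, 399.7, 300.0]
short_a_knob 0.43 3994 [425.4 207.7] [ 0.5991 -0.305 ] [392.3, 169.6, 463.3, 245.0]
short_a_knob 0.23 799 [213.1 300. ] [0.4063 0.2599] [190.9, 276.5, 243.6, 322.0]
long_a_bar 0.63 560 [378.7 284. ] [ 0.412  -0.1619] [361.6, 263.9, 398.8, 301.9]
short_a_bar 0.94 482 [377.7 284.9] [ 0.41   -0.1593] [362.1, 259.2, 397.0, 302.8]
long_a 0.92 773 [255.1 224.6] [0.5896 0.1417] [239.9, 195.7, 278.3, 249.5]
long_a 0.73 774 [213.6 299.8] [0.4064 0.2572] [191.1, 273.5, 245.5, 322.1]
short_a 0.81 461 [378.2 283.6] [ 0.413  -0.1601] [366.8, 262.4, 396.9, 298.7]
short_a 0.73 491 [324.2 299.1] [ 0.3857 -0.0204] [311.4, 275.3, 342.9, 317.6]
short_a 0.49 3015 [338.8 216.6] [ 0.5926 -0.0762] [307.4, 172.8, 369.0, 257.5]
stand_tall_rails 0.94 3933 [425.3 208. ] [ 0.5732 -0.2722] [394.9, 167.9, 461.1, 247
[... 2004 characters left out ...]
46 3110 [315.5 231.8] [ 0.5824 -0.1039] [283.8, 198.1, 349.8, 268.1]
stand_tall 0.63 6911 [332.5 300.1] [ 0.6036 -0.2313] [292.3, 249.9, 373.2, 349.7]
stand_low 0.55 3058 [315.7 231.6] [0.5979 0.0015] [281.7, 200.4, 349.1, 264.2]
sharpener 0.46 30 [273.7 172.5] [0.5023 0.2776] [270.2, 170.4, 275.4, 175.7]
sharpener 0.44 3098 [315.7 232.1] [ 0.5956 -0.0138] [284.8, 201.7, 349.7, 264.3]
loupe 0.81 232 [380.2 227.4] [ 0.7628 -0.0448] [375.3, 219.9, 389.3, 238.1]
stapler 0.72 1027 [390.5 278.4] [ 0.7388 -0.2237] [361.2, 263.9, 418.8, 293.8]
stapler 0.72 3079 [315.7 231.5] [ 0.5914 -0.0443] [281.4, 202.5, 349.7, 266.6]
highlighter 0.8 268 [373.6 202.2] [0.7791 0.083 ] [355.5, 199.0, 393.1, 207.3]
```

Run:
```python
import cv2,numpy as np
t=cv2.imread("pics/top0.png")
c=lambda u,v,w,h,s:cv2.resize(t[v:v+h,u:u+w],None,fx=s,fy=s,interpolation=cv2.INTER_CUBIC)
# boards 4x 66x66 -> grid; 
a=[c(u,v,66,66,6) for u,v in((180,265),(230,183),(300,260),(350,245))]
m=np.vstack([np.hstack(a[:2]),np.hstack(a[2:])])
cv2.imwrite("pics/b0.png",cv2.resize(m,(600,600),interpolation=cv2.INTER_AREA))
cv2.imwrite("pics/s0.png",c(300,160,170,100,4.7))
```

```text
(no output)
```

View pics/b0.png

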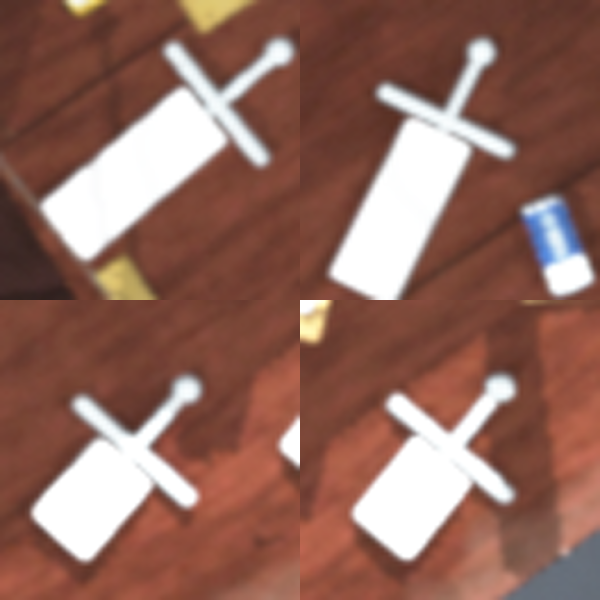

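View pics/s0.png

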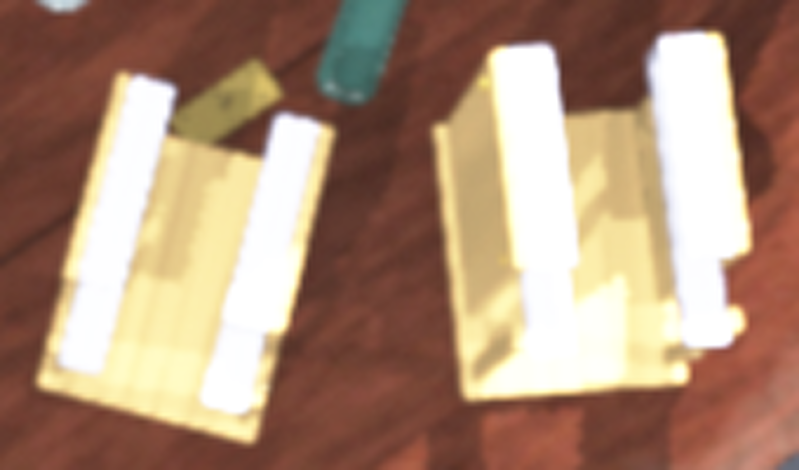

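Crops: the boards' knobs, bars and ends are clear. Both stands have their open front toward the robot (downward). I'll back-project the clicked points and check them against the known sizes.

Run:
```python
from h import *
np.set_printoptions(precision=4,suppress=True)
f=dict(np.load("top0.npz")); 
B={"L1":((180,265),(0,0),[(280,52),(172,48),(262,160),(40,208),(88,260)]),
"L2":((230,183),(300,0),[(482,52),(384,92),(509,152),(331,275),(394,305)]),
"S1":((300,260),(0,300),[(186,390),(79,404),(190,501),(33,514),(86,562)]),
"S2":((350,245),(300,300),[(500,389),(393,402),(507,496),(353,514),(407,561)])}
for k,(o,q,P) in B.items():
    P=(np.array(P)-q)/(300/66)-.5+o   # approx pixel centre
    X=back(f,P,.007)[:,:2]; bm=(X[1]+X[2])/2; d=X[0]-bm
    yb=X[1]-X[2]
    print(k,"knob",X[0],"bar",bm,"L",np.linalg.norm(d),"barlen",np.linalg.norm(yb),"yaw",np.degrees(np.arctan2(d[1],d[0])),"yawbar",np.degrees(np.arctan2(-yb[0],yb[1])),"end",np.linalg.norm((X[3]+X[4])/2-bm))
T=np.array
S={"tall":(.145,[(552,46),(577,267),(658,35),(675,258)],[(527,342),(575,350),(683,345),(730,345)]),
"low":(.1,[(177,92),(128,305),(277,113),(228,322)],[(58,367),(100,375),(203,405),(250,413)])}
for k,(h,G,Rl) in S.items():
    c=lambda P:np.array(P)/4.7-.5+(300,160)
    g=back(f,c(G),h+.021)[:,:2]; q=back(f,c(Rl),h-.004)[:,:2]
    print(k,"guides",g.tolist(),"len",np.linalg.norm(g[0]-g[1]),np.linalg.norm(g[2]-g[3]),"gap",np.linalg.norm(g[0]-g[2]),np.linalg.norm(g[1]-g[3]))
    for a,b in((0,1),(2,3)): d=g[a]-g[b]; print(np.degrees(np.arctan2(d[1],d[0])))
    d=g[0]-g[2]; print("perp",np.degrees(np.arctan2(-d[0],d[1])))
    m=g.mean(0); d=(g[0]+g[2]-g[1]-g[3]); d/=np.linalg.norm(d); print("center from guides",m-.010*d, "from rails",q[1:3].mean(0)+.085*d, "gap",np.linalg.norm(q[1]-q[2]))
```

```text
L1 knob [0.4609 0.186 ] bar [0.4351 0.2228] L 0.04495506508384966 barlen 0.08120912127825591 yaw -54.911305354717044 yawbar -54.38586344993541 end 0.10881289844876789
L2 knob [0.6694 0.0999] bar [0.6298 0.123 ] L 0.04586424723913637 barlen 0.08094914851632799 yaw -30.30537798970423 yawbar -30.521160613648977 end 0.10754936846915762
S1 knob [ 0.4318 -0.066 ] bar [ 0.3999 -0.0341] L 0.045178748895834536 barlen 0.08153101209951347 yaw -44.9269476593245 yawbar -45.56465233413728 end 0.06270007769716075
S2 knob [ 0.4593 -0.2052] bar [ 0.4283 -0.1733] L 0.04442167870270036 barlen 0.08157162040055749 yaw -45.750982311339364 yawbar -44.58860777963174 end 0.06336229276729768
tall guides [[0.6625595413194206, -0.25924305838507544], [0.550564736809135, -0.25788684646443466], [0.6638697167037321, -0.3124685800270867], [0.5510969597771384, -0.3060976477352948]] len 0.11200301579899885 0.11295257183035359 gap 0.05324164454261219 0.048213738918134526
-0.6937948734355606
-3.2334045282547184
perp 1.4100822569680005
center from guides [ 0.597  -0.2836] from rails [ 0.5973 -0.2871] gap 0.053617298861833404
low guides [[0.6658614460026007, -0.07416924429913985], [0.5571595033000942, -0.039467043548311855], [0.6505560877901573, -0.1243908294213076], [0.5443684666659141, -0.08905471959335995]] len 0.11410677054517737 0.11191269605276515 gap 0.052502015220316535 0.05121082145138442
-17.70525503265711
-18.405921744021107
perp -16.948944749940846
center from guides [ 0.595  -0.0787] from rails [ 0.5971 -0.0749] gap 0.054937948033600574
```

Sizes agree to within 2–3 mm. I'm starting with the short board near the tall stand (S2).

Emit:
play_rows(
  commands=[
    [[-1,0.97,-0.88,0,-0.67],[-1,0.97,-0.88,0,-0.67],[-1,0.97,-0.88,0,-0.67],[-1,0.97,-0.88,0,-0.67],[-1,0.97,-0.88,0,-0.67],[-1,0.97,-0.88,0,-0.67],[-1,0.97,-0.88,0,-0.67],[-1,0.97,-0.88,0,-0.67],[-1,0.97,-0.88,0,-0.67],[-1,0.97,-0.88,0,-0.67]],
  ],
  grip_force=60,
)

```text
clock: 2.53
tcp_pos: [0.3211, -0.4284, 0.2316]
orientation: [2.475, 1.934, -0.0]
contact_force: [0.3, -0.8, 0.2]
grip_width: 0.0853
gripper_force: 0.0
```

```bash
cat >> h.py <<'E'
np.set_printoptions(precision=4,suppress=True)
def pose():
    o=get_obs(); M=R.from_rotvec(o["orientation"]).as_matrix()
    return np.array(o["tcp_pos"]),M,o
def to(x,y,z,psi):
    "row numbers from the measured pose to a target (psi: heading of tool x, deg)"
    p,M,o=pose(); d=np.array([x,y,z])-p; now=np.degrees(np.arctan2(M[1,0],M[0,0]))
    print("t",round(o["clock"],2),"at",p,"psi",round(now,2),"q",np.array(o["joints"]).round(2),"w",round(o["grip_width"],4))
    print("  row:",(M.T@d/.2).round(3),"turn",round(((now-psi+180)%360-180)/90,3))
E
python3 -c "
from h import *
to(.4593,-.2052,.15,134.5)"
```

```text
t 2.53 at [ 0.3211 -0.4284  0.2316] psi 76.02 q [ 1.04  0.26 -0.27  1.87  0.08  1.01  0.49] w 0.0853
  row: [1.25  0.401 0.408] turn -0.65
```

Emit:
play_rows(
  commands=[
    [[-1,1.0,0.4,0.2,-0.65],[-1,1.0,0.4,0.2,-0.65],[-1,1.0,0.4,0.2,-0.65],[-1,1.0,0.4,0.4,-0.65],[-1,1.0,0.4,0.4,-0.65],[-1,1.0,0.4,0.4,-0.65],[-1,1.0,0.4,0.4,-0.65],[-1,1.0,0.4,0.4,-0.65],[-1,1.0,0.4,0.4,-0.65],[-1,1.0,0.4,0.4,-0.65]],
  ],
)

```text
clock: 3.37
tcp_pos: [0.4471, -0.2547, 0.1512]
orientation: [-1.224, -2.893, -0.0]
contact_force: [-0.5, -0.5, 0.4]
grip_width: 0.0854
gripper_force: 0.0
```

```bash
python3 -c "
from h import *
to(.4593,-.2052,.03,134.5)
to(.4593,-.2052,.002,134.5)"
```

```text
t 3.37 at [ 0.4471 -0.2547  0.1512] psi 134.12 q [ 0.85  0.37 -0.55  1.98  0.25  0.86  0.94] w 0.0854
  row: [0.135 0.216 0.606] turn -0.004
t 3.37 at [ 0.4471 -0.2547  0.1512] psi 134.12 q [ 0.85  0.37 -0.55  1.98  0.25  0.86  0.94] w 0.0854
  row: [0.135 0.216 0.746] turn -0.004
```

Emit:
play_rows(
  commands=[
    [[-1,0.135,0.215,0.2,0],[-1,0.135,0.215,0.3,0],[-1,0.135,0.215,0.45,0],[-1,0.135,0.215,0.6,0],[-1,0.135,0.215,0.68,0],[-1,0.135,0.215,0.74,0],[-1,0.135,0.215,0.74,0],[-1,0.135,0.215,0.74,0]],
  ],
)

```text
clock: 4.03
tcp_pos: [0.4593, -0.2052, 0.0035]
orientation: [1.222, 2.894, -0.0]
contact_force: [-0.3, -0.3, -0.3]
grip_width: 0.0856
gripper_force: 0.0
```

Emit:
play_rows(
  commands=[
    [[1,0,0,0,0],[1,0,0,0,0],[1,0,0,0,0],[1,0,0,0,0],[1,0,0,0,0],[1,0,0,0,0],[1,0,0,0,0],[1,0,0,0,0],[1,0,0,0,0],[1,0,0,0,0]],
  ],
  grip_force=60,
)

```text
clock: 4.87
tcp_pos: [0.4593, -0.205, 0.0035]
orientation: [1.218, 2.895, -0.0]
contact_force: [-0.7, -1.2, 4.8]
grip_width: 0.0091
gripper_force: 58.7
```

```bash
python3 -c "
from h import *
to(.45,-.13,.2,162.5)
f=viewer.grab_frame('top'); g=viewer.grab_frame('side')
a=f['pixels'][200:350,300:460]; b=g['pixels'][200:350,180:340]
cv2.imwrite('pics/g1.png',cv2.resize(np.hstack([a,b]),None,fx=2.5,fy=2.5,interpolation=3)[:,:,::-1])"
```

```text
t 4.87 at [ 0.4593 -0.205   0.0035] psi 134.37 q [ 0.65  0.58 -0.43  2.09  0.46  0.56  0.66] w 0.0091
  row: [ 0.3    0.229 -0.983] turn -0.313
```

View pics/g1.png

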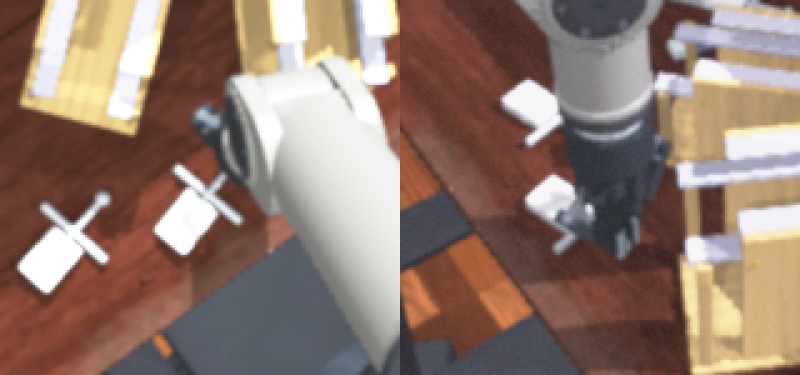

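The grip shows 9.1 mm where 14 mm was expected. The pictures show the gripper at the knob, with the side view at (600,225). I'll lift a little and check the hold.

Emit:
play_rows(
  commands=[
    [[1,0,0,-0.02,0],[1,0,0,-0.04,0],[1,0,0,-0.08,0],[1,0,0,-0.12,0],[1,0,0,-0.18,0],[1,0,0,-0.25,0],[1,0,0,-0.35,0],[1,0,0,-0.4,0],[1,0,0,-0.4,0],[1,0,0,-0.4,0]],
  ],
)

```text
clock: 5.8
tcp_pos: [0.4594, -0.2052, 0.084]
orientation: [1.218, 2.894, -0.0]
contact_force: [0.5, 0.2, -1.9]
grip_width: 0.0093
gripper_force: 58.6
```

```bash
python3 -c "
from h import *
to(.45,-.13,.2,162.5)
f=viewer.grab_frame('top'); g=viewer.grab_frame('side')
a=f['pixels'][200:350,300:460]; b=g['pixels'][170:320,180:340]
cv2.imwrite('pics/g2.png',cv2.resize(np.hstack([a,b]),None,fx=2.5,fy=2.5,interpolation=3)[:,:,::-1])"
```

```text
t 5.8 at [ 0.4594 -0.2052  0.084 ] psi 134.35 q [ 0.73  0.45 -0.53  2.06  0.34  0.71  0.76] w 0.0093
  row: [ 0.301  0.229 -0.581] turn -0.313
```

View pics/g2.png

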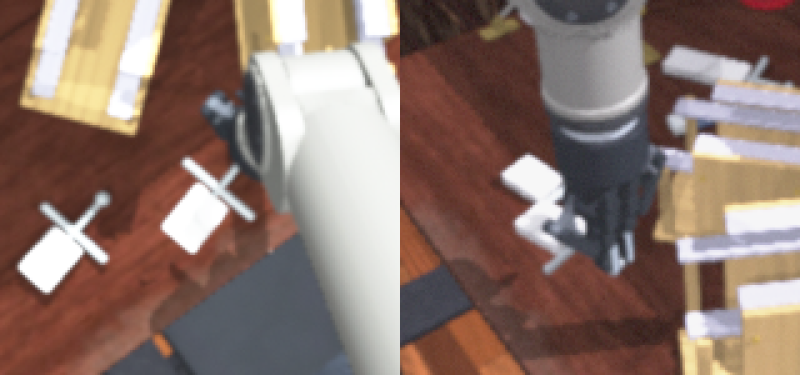

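Emit:
play_rows(
  commands=[
    [[1,0,0,-0.06,0],[1,0,0,-0.12,0],[1,0,0,-0.18,0],[1,0,0,-0.25,0],[1,0,0,-0.25,0],[1,0,0,-0.25,0]],
  ],
)

```text
clock: 6.4
tcp_pos: [0.4599, -0.2052, 0.1345]
orientation: [1.217, 2.893, -0.0]
contact_force: [-0.6, 0.9, -1.3]
grip_width: 0.0095
gripper_force: 58.6
```

Emit:
play_rows(
  commands=[
    [[1,0,0,0,0],[1,0,0,0,0],[1,0,0,0,0],[1,0,0,0,0],[1,0,0,0,0],[1,0,0,0,0]],
  ],
  grip_force=3,
)

```text
clock: 6.9
tcp_pos: [0.459, -0.2047, 0.133]
orientation: [-1.218, -2.895, -0.0]
contact_force: [0.3, 0.2, -0.9]
grip_width: 0.0092
gripper_force: 58.6
```

```bash
python3 -c "
from h import *
to(.45,-.13,.2,162.5)
g=viewer.grab_frame('side')
b=g['pixels'][170:320,180:340]
cv2.imwrite('pics/g3.png',cv2.resize(b,None,fx=2.5,fy=2.5,interpolation=3)[:,:,::-1])"
```

```text
t 6.9 at [ 0.459  -0.2047  0.133 ] psi 134.38 q [ 0.76  0.38 -0.56  2.02  0.27  0.81  0.82] w 0.0092
  row: [ 0.299  0.229 -0.335] turn -0.312
```

View pics/g3.png

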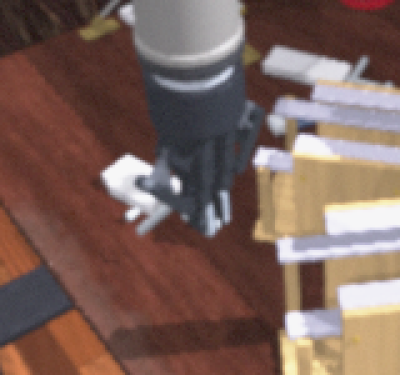

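Emit:
play_rows(
  commands=[
    [[1,0,0,0,0],[1,0,0,0,0],[1,0,0,0,0],[1,0,0,0,0]],
  ],
  grip_force=20,
)

```text
clock: 7.28
tcp_pos: [0.4591, -0.2048, 0.1333]
orientation: [1.218, 2.896, -0.0]
contact_force: [0.2, 0.2, -1.5]
grip_width: 0.0091
gripper_force: 58.6
```

Emit:
play_rows(
  commands=[
    [[0.8,0,0,0,0],[0.8,0,0,0,0],[0.8,0,0,0,0]],
  ],
)

```text
clock: 7.53
tcp_pos: [0.4591, -0.2048, 0.1333]
orientation: [1.218, 2.896, 0.0]
contact_force: [-0.1, 0.1, -1.9]
grip_width: 0.0092
gripper_force: 58.6
```

Emit:
play_rows(
  commands=[
    [[0.76,0,0,0,0],[0.76,0,0,0,0]],
  ],
  grip_force=3,
)

```text
clock: 7.7
tcp_pos: [0.4591, -0.2048, 0.1333]
orientation: [1.218, 2.896, -0.0]
contact_force: [0.7, -1.0, -1.0]
grip_width: 0.0099
gripper_force: 39.2
```

Emit:
play_rows(
  commands=[
    [[0.74,0,0,0,0],[0.74,0,0,0,0]],
  ],
)

```text
clock: 7.87
tcp_pos: [0.4591, -0.2048, 0.1333]
orientation: [1.218, 2.896, -0.0]
contact_force: [0.8, -0.2, -0.8]
grip_width: 0.011
gripper_force: 26.5
```

Emit:
play_rows(
  commands=[
    [[0.72,0,0,0,0],[0.72,0,0,0,0]],
  ],
)

```text
clock: 8.03
tcp_pos: [0.459, -0.2047, 0.1333]
orientation: [-1.218, -2.896, -0.0]
contact_force: [-1.7, 0.8, -1.5]
grip_width: 0.0117
gripper_force: 15.3
```

Emit:
play_rows(
  commands=[
    [[0.7,0,0,0,0],[0.7,0,0,0,0],[0.7,0,0,0,0]],
  ],
)

```text
clock: 8.28
tcp_pos: [0.4594, -0.205, 0.1334]
orientation: [1.218, 2.895, -0.0]
contact_force: [0.3, -1.2, -1.3]
grip_width: 0.013
gripper_force: 6.1
```

Emit:
play_rows(
  commands=[
    [[0.695,0,0,0,0],[0.695,0,0,0,0],[0.695,0,0,0,0],[0.695,0,0,0,0],[0.695,0,0,0,0],[0.695,0,0,0,0]],
  ],
)

```text
clock: 8.78
tcp_pos: [0.4592, -0.2049, 0.1333]
orientation: [1.218, 2.896, -0.0]
contact_force: [0.0, 0.0, -0.9]
grip_width: 0.0128
gripper_force: 1.7
```

```bash
python3 -c "
from h import *
to(.45,-.13,.2,162.5)
g=viewer.grab_frame('side')
b=g['pixels'][170:320,180:340]
cv2.imwrite('pics/g4.png',cv2.resize(b,None,fx=2.5,fy=2.5,interpolation=3)[:,:,::-1])"
```

```text
t 8.78 at [ 0.4592 -0.2049  0.1333] psi 134.37 q [ 0.76  0.38 -0.56  2.02  0.27  0.81  0.82] w 0.0128
  row: [ 0.3    0.229 -0.333] turn -0.313
```

View pics/g4.png

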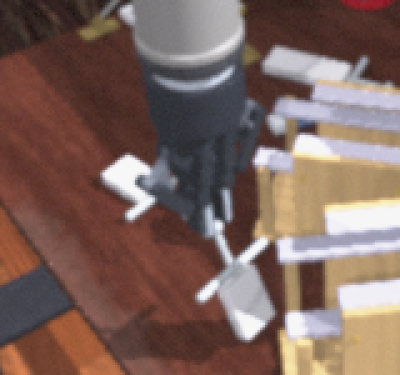

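Side view: the board swung down, with the slab near crop (246,305). I'll let it settle and check the angle numerically.

Emit:
play_rows(
  commands=[
    [[0.697,0,0,0,0],[0.697,0,0,0,0],[0.697,0,0,0,0],[0.697,0,0,0,0],[0.697,0,0,0,0],[0.697,0,0,0,0],[0.697,0,0,0,0],[0.697,0,0,0,0]],
  ],
)

```text
clock: 9.5
tcp_pos: [0.4591, -0.2049, 0.1333]
orientation: [1.218, 2.896, -0.0]
contact_force: [0.7, 0.5, 0.2]
grip_width: 0.013
gripper_force: 0.0
```

```bash
cat >> h.py <<'E'
def swing(L, name, off=.006):
    """angle of the held board from hanging, + toward tool +x: match whitish pixels of the side view"""
    p,M,o=pose(); g=viewer.grab_frame('side'); k=p+[0,0,off]
    res=[]
    for d in viewer.trace(g,name)[:4]:
        c=cen(d["pixels"]); e=[]
        for a in np.radians(np.arange(-100,101,2)):
            s=k+(.053+L/2)*(np.sin(a)*M[:,0]+np.cos(a)*np.array([0,0,-1])); e.append(np.linalg.norm(proj(g,s)[0]-c))
        i=int(np.argmin(e)); res.append((round(d["score"],2),int(d["pixels"].sum()),c.round(1),"angle",i*2-100,"resid px",round(e[i],1)))
    for x in res: print(x)
    print("knob px",proj(g,k)[0]); return g
E
python3 -c "
from h import *
to(.45,-.13,.2,162.5); print(get_obs()['gripper_force'])
swing(.055,'short_a')
"
```

```text
t 9.5 at [ 0.4591 -0.2049  0.1333] psi 134.37 q [ 0.76  0.38 -0.56  2.02  0.27  0.81  0.82] w 0.013
  row: [ 0.299  0.229 -0.333] turn -0.313
0.0
(0.74, 255, array([231.6, 242.5]), 'angle', 88, 'resid px', np.float64(6.0))
(0.6, 563, array([244.4, 282. ]), 'angle', 26, 'resid px', np.float64(14.9))
knob px [264.308  256.6754]
```

```bash
python3 -c "
from h import *
f=viewer.grab_frame('top'); g=viewer.grab_frame('side')
a=f['pixels'][200:350,300:460]; b=g['pixels'][190:340,180:340]
cv2.imwrite('pics/g5.png',cv2.resize(np.hstack([a,b]),None,fx=2.5,fy=2.5,interpolation=3)[:,:,::-1])"
```

```text
(no output)
```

View pics/g5.png

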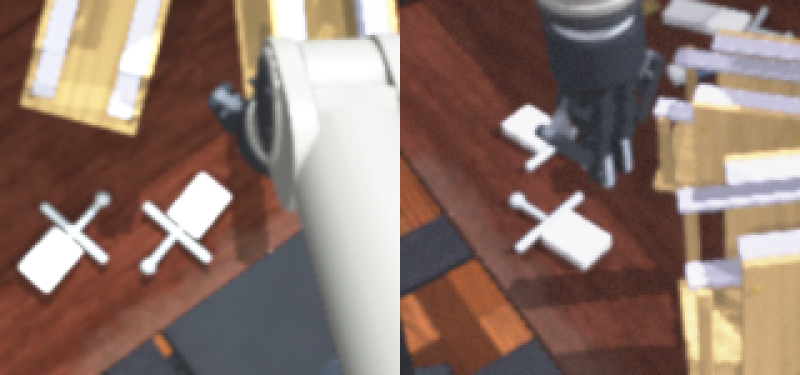

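The force fell below 2 N and the board dropped. It now lies flat, with its knob toward the robot at top px (360,307). I'll measure it; the knob may be out of reach, in which case I'd turn the board round by its slab.

Run:
```python
from h import *
f=dict(np.load("top0.npz"))
P=np.array([(149,267),(147,205),(209,263),(203,172),(232,197)])/2.5-.3+(300,200)
X=back(f,P,.007)[:,:2]; bm=(X[1]+X[2])/2; d=X[0]-bm; e=(X[3]+X[4])/2
print("knob",X[0],np.hypot(*X[0]),"bar",bm,"end",e,np.linalg.norm(d),np.linalg.norm(X[1]-X[2]),np.linalg.norm(e-bm),"yaw",np.degrees(np.arctan2(*(bm-e)[::-1])))
c=bm+(e-bm)*(.040/.063); print("slab grip",c,np.hypot(*c))
to(c[0],c[1],.003,np.degrees(np.arctan2(*(e-bm)[::-1])))
```

```text
knob [ 0.3602 -0.1073] 0.3758414556634078 bar [ 0.3907 -0.1397] end [ 0.4369 -0.1851] 0.04446733954544924 0.08459727741888003 0.06484088282273434 yaw 135.4993713663731
slab grip [ 0.42   -0.1686] 0.4525729720588513
t 9.7 at [ 0.4591 -0.2048  0.1333] psi 134.37 q [ 0.76  0.38 -0.56  2.02  0.27  0.81  0.82] w 0.0126
  row: [ 0.267 -0.013  0.652] turn 1.987
```

Emit:
play_rows(
  commands=[
    [[-1,0.12,-0.01,0,0],[-1,0.267,-0.013,0.05,0],[-1,0.267,-0.013,0.2,0],[-1,0.267,-0.013,0.35,0],[-1,0.267,-0.013,0.5,0],[-1,0.267,-0.013,0.6,0],[-1,0.267,-0.013,0.65,0],[-1,0.267,-0.013,0.65,0],[-1,0.267,-0.013,0.65,0]],
  ],
  grip_force=60,
)

```text
clock: 10.45
tcp_pos: [0.4202, -0.1683, 0.0035]
orientation: [-1.218, -2.896, -0.0]
contact_force: [0.3, 0.4, 0.0]
grip_width: 0.085
gripper_force: 0.0
```

Emit:
play_rows(
  commands=[
    [[1,0,0,0,0],[1,0,0,0,0],[1,0,0,0,0],[1,0,0,0,0],[1,0,0,0,0],[1,0,0,0,0],[1,0,0,0,0]],
  ],
  grip_force=60,
)

```text
clock: 11.03
tcp_pos: [0.4206, -0.1688, 0.0044]
orientation: [1.218, 2.894, -0.001]
contact_force: [-1.5, 0.9, 10.3]
grip_width: 0.0362
gripper_force: 59.4
```

Emit:
play_rows(
  commands=[
    [[1,0,0,-0.05,0],[1,0,0,-0.15,0],[1,0,0,-0.3,0],[1,0,0,-0.45,0],[1,0,0,-0.6,0],[1,0,0,-0.75,0],[1,0,0,-0.8,0.05],[1,0,0,-0.8,0.12],[1,0,0,-0.8,0.2],[1,0,0,-0.8,0.28],[1,0,0,-0.8,0.36]],
  ],
)

```text
clock: 11.95
tcp_pos: [0.4195, -0.1684, 0.164]
orientation: [1.982, 2.437, -0.0]
contact_force: [0.5, 0.4, -1.0]
grip_width: 0.0361
gripper_force: 61.0
```

Run:
```python
from h import *
to(.408,-.133,.16,-52)
```

```text
t 11.95 at [ 0.4195 -0.1684  0.164 ] psi 101.74 q [ 0.71  0.24 -0.53  2.11  0.16  0.83  0.29] w 0.0361
  row: [ 0.185 -0.02   0.02 ] turn 1.708
```

Emit:
play_rows(
  commands=[
    [[1,0.05,0,0,0.07],[1,0.1,-0.01,0,0.15],[1,0.185,-0.02,0,0.23],[1,0.185,-0.02,0,0.31],[1,0.185,-0.02,0,0.39],[1,0.185,-0.02,0,0.47],[1,0.185,-0.02,0,0.55],[1,0.185,-0.02,0,0.63],[1,0.185,-0.02,0,0.71],[1,0.185,-0.02,0,0.79],[1,0.185,-0.02,0,0.85],[1,0.185,-0.02,0,0.85]],
  ],
)

```text
clock: 12.95
tcp_pos: [0.4079, -0.1329, 0.1638]
orientation: [-3.065, -0.691, -0.0]
contact_force: [0.8, 0.6, -1.5]
grip_width: 0.0362
gripper_force: 61.0
```

Emit:
play_rows(
  commands=[
    [[1,0,0,0,0.07],[1,0,0,0,0.15],[1,0,0,0,0.23],[1,0,0,0,0.31],[1,0,0,0,0.39],[1,0,0,0,0.47],[1,0,0,0,0.55],[1,0,0,0,0.63],[1,0,0,0,0.71],[1,0,0,0,0.79],[1,0,0,0,0.86],[1,0,0,0,0.86]],
  ],
)

```text
clock: 13.95
tcp_pos: [0.408, -0.1329, 0.1636]
orientation: [-2.825, 1.374, 0.0]
contact_force: [-0.2, 0.2, -1.1]
grip_width: 0.0361
gripper_force: 61.0
```

Run:
```python
from h import *
to(.408,-.133,.0045,-52)
```

```text
t 13.95 at [ 0.408  -0.1329  0.1636] psi -51.86 q [ 0.34  0.17 -0.19  2.17  0.04  0.8  -2.35] w 0.0361
  row: [0.    0.    0.795] turn 0.002
```

Emit:
play_rows(
  commands=[
    [[1,0,0,0.12,0],[1,0,0,0.25,0],[1,0,0,0.4,0],[1,0,0,0.55,0],[1,0,0,0.68,0],[1,0,0,0.75,0],[1,0,0,0.79,0],[1,0,0,0.79,0],[1,0,0,0.79,0]],
  ],
)

```text
clock: 14.7
tcp_pos: [0.4086, -0.1331, 0.0055]
orientation: [-2.828, 1.367, -0.0]
contact_force: [-0.2, 0.6, -1.0]
grip_width: 0.0361
gripper_force: 63.3
```

Emit:
play_rows(
  commands=[
    [[-1,0,0,0,0],[-1,0,0,0,0],[-1,0,0,0,0],[-1,0,0,0,0],[-1,0,0,0,0],[-1,0,0,0,0],[-1,0,0,-0.15,0],[-1,0,0,-0.3,0],[-1,0.1,0,-0.3,0],[-1,0.25,0,-0.3,0],[-1,0.43,0,-0.3,0],[-1,0.43,0,-0.3,0]],
  ],
)

```text
clock: 15.7
tcp_pos: [0.4659, -0.2064, 0.0665]
orientation: [2.822, -1.379, 0.011]
contact_force: [1.1, -1.2, -0.3]
grip_width: 0.0853
gripper_force: 0.0
```

Run:
```python
from h import *
to(.461,-.2001,.002,-51.8)
f=viewer.grab_frame('top'); g=viewer.grab_frame('side')
a=f['pixels'][200:350,300:460]; b=g['pixels'][190:340,180:340]
cv2.imwrite('pics/g6.png',cv2.resize(np.hstack([a,b]),None,fx=2.5,fy=2.5,interpolation=3)[:,:,::-1])
```

```text
t 15.7 at [ 0.4659 -0.2064  0.0665] psi -52.07 q [ 0.41  0.44 -0.15  2.08  0.11  0.62 -2.29] w 0.0853
  row: [-0.042  0.001  0.322] turn -0.003
```

View pics/g6.png

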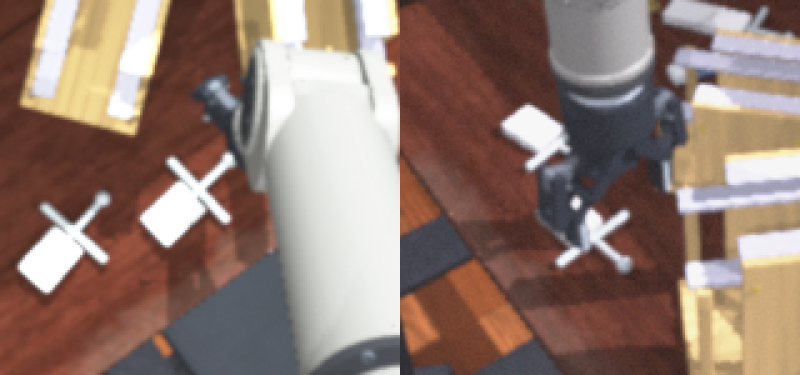

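Knob visible: top px (391.7,262.9), side px (269.6,295.2).

Run:
```python
from h import *
f=dict(np.load("top0.npz")); g=dict(np.load("side0.npz"))
print(back(f,[(391.7,262.9)],.007), back(g,[(269.6,295.2)],.007))
P=np.array([(168,160),(228,222)])/2.5-.3+(300,200); X=back(f,P,.007)[:,:2]; d=X[0]-X[1]; print(X.mean(0),np.degrees(np.arctan2(-d[0],d[1])))
```

```text
[[ 0.4627 -0.2009  0.007 ]] [[ 0.461  -0.2017  0.007 ]]
[ 0.4321 -0.1645] -51.15809463949966
```

Emit:
play_rows(
  commands=[
    [[-1,-0.035,0,0.08,0],[-1,-0.035,0,0.16,0],[-1,-0.035,0,0.24,0],[-1,-0.035,0,0.3,0],[-1,-0.035,0,0.325,0],[-1,-0.035,0,0.325,0]],
  ],
)

```text
clock: 16.3
tcp_pos: [0.4555, -0.1939, -0.0008]
orientation: [2.827, -1.371, -0.005]
contact_force: [0.2, 0.2, 0.1]
grip_width: 0.0851
gripper_force: 0.0
```

Emit:
play_rows(
  commands=[
    [[1,0,0,0,0],[1,0,0,0,0],[1,0,0,0,0],[1,0,0,0,0],[1,0,0,0,0],[1,0,0,0,0],[1,0,0,0,0],[1,0,0,0,0],[1,0,0,0,0]],
  ],
  grip_force=60,
)

```text
clock: 17.05
tcp_pos: [0.4573, -0.1954, 0.0006]
orientation: [2.826, -1.373, 0.001]
contact_force: [-0.9, -0.7, 5.2]
grip_width: 0.0095
gripper_force: 59.4
```

Emit:
play_rows(
  commands=[
    [[1,0,0,-0.02,0],[1,0,0,-0.05,0],[1,0,0,-0.1,0],[1,0,0,-0.2,0],[1,0,0,-0.3,0],[1,0,0,-0.4,0],[1,0,0,-0.5,0],[1,0,0,-0.6,0],[1,0,0,-0.65,0],[1,0,0,-0.65,0],[1,0,0,-0.65,0]],
  ],
)

```text
clock: 17.97
tcp_pos: [0.4571, -0.1953, 0.1305]
orientation: [-2.826, 1.373, -0.001]
contact_force: [0.1, 0.4, -1.6]
grip_width: 0.0091
gripper_force: 58.6
```

Emit:
play_rows(
  commands=[
    [[0.74,0,0,0,0],[0.72,0,0,0,0],[0.71,0,0,0,0],[0.7,0,0,0,0],[0.7,0,0,0,0],[0.7,0,0,0,0]],
  ],
)

```text
clock: 18.47
tcp_pos: [0.4573, -0.1954, 0.1301]
orientation: [2.826, -1.373, 0.0]
contact_force: [0.8, -0.9, -0.8]
grip_width: 0.0129
gripper_force: 6.4
```

Run:
```python
from h import *
to(.461,-.2001,.135,-51.8)
g=swing(.055,'short_a'); print(get_obs()['gripper_force'])
save(g,'w1')
```

```text
t 18.47 at [ 0.4573 -0.1954  0.1301] psi -51.82 q [ 0.42  0.33 -0.17  2.06  0.08  0.76 -2.27] w 0.0129
  row: [ 0.03  -0.    -0.024] turn -0.0
(0.69, 160, array([230.3, 243.4]), 'angle', -82, 'resid px', np.float64(10.6))
(0.59, 732, array([277.2, 282.8]), 'angle', 26, 'resid px', np.float64(2.8))
knob px [263.3377 254.5703]
6.310960650444031
```

Emit:
play_rows(
  commands=[
    [[0.7,0,0,0,0],[0.7,0,0,0,0],[0.7,0,0,0,0],[0.7,0,0,0,0]],
  ],
)

```text
clock: 18.9
tcp_pos: [0.4572, -0.1953, 0.1304]
orientation: [2.826, -1.373, 0.001]
contact_force: [0.0, -0.2, -0.3]
grip_width: 0.0127
gripper_force: 6.3
```

Run:
```python
from h import *
g=swing(.055,'short_a'); print(get_obs()['gripper_force'])
```

```text
(0.66, 239, array([231.5, 244.2]), 'angle', -80, 'resid px', np.float64(9.7))
knob px [263.2865 254.4861]
6.276891008019447
```

Emit:
play_rows(
  commands=[
    [[0.7,0,0,0,0],[0.699,0,0,0,0],[0.699,0,0,0,0],[0.699,0,0,0,0]],
  ],
)

```text
clock: 19.33
tcp_pos: [0.4572, -0.1953, 0.1303]
orientation: [-2.826, 1.373, -0.0]
contact_force: [-0.8, 0.2, -1.1]
grip_width: 0.0127
gripper_force: 5.9
```

Run:
```python
from h import *
g=swing(.055,'short_a'); print(get_obs()['gripper_force'])
```

```text
(0.67, 195, array([231.2, 244.1]), 'angle', -80, 'resid px', np.float64(9.9))
(0.58, 1011, array([390.1, 279. ]), 'angle', 86, 'resid px', np.float64(100.8))
(0.47, 6906, array([332.2, 299.9]), 'angle', 70, 'resid px', np.float64(47.4))
knob px [263.2715 254.4754]
5.905279666185379
```

```bash
cat >> h.py <<'E'
from scipy.optimize import minimize_scalar
def ang(L, dx=0., off=.006, show=None, gone=()):
    """swing angle by IoU of a drawn slab+bar+stem with the bright pixels of the side view"""
    p,M,o=pose(); g=viewer.grab_frame('side'); k=p+[0,0,off]+dx*M[:,0]
    x0=np.load('side0.npz')['pixels'].min(2)>140
    for (l,t,r_,b) in gone: x0[t:b,l:r_]=False
    br=(g['pixels'].min(2)>120)&~cv2.dilate(x0.astype('u1'),np.ones((3,3))).astype(bool)
    c=proj(g,k)[0]; yy,xx=np.mgrid[:400,:640]; br&=np.hypot(xx-c[0],yy-c[1])<(.053+L+.03)*K(g)/1.0
    br&=np.hypot(xx-c[0],yy-c[1])>6
    best=[]
    for a in np.arange(-90,91,2):
        s,co=np.sin(np.radians(a)),np.cos(np.radians(a)); u=s*M[:,0]+co*np.array([0,0,-1.]); n=co*M[:,0]+s*np.array([0,0,1.]); w=M[:,1]
        m=np.zeros((400,640),np.uint8)
        for (x1,x2,y1,z1) in((.053,.053+L,.019,.007),(.041,.049,.042,.004)):
            P=np.array([k+u*x+w*y+n*z for x in(x1,x2) for y in(-y1,y1) for z in(-z1,z1)])
            cv2.fillConvexPoly(m,cv2.convexHull(proj(g,P).round().astype(np.int32)),1)
        m=m>0; best.append(((m&br).sum()/(m|br).sum(),a))
    best.sort(reverse=True); print("angle",best[0][1],"iou",round(best[0][0],2),"next",[b[1] for b in best[1:4]],"N",round(o['gripper_force'],1))
    return g
E
python3 - <<'E'
from h import *
ang(.055,.007,gone=[(227,266,276,306)])
E
```

```text
angle -2 iou 0.56 next [np.int64(0), np.int64(2), np.int64(-4)] N 5.9
```

The board hangs straight (0±2°) at about 6 N. I'll grip firmly, lift over, and line up on the low stand.

Emit:
play_rows(
  commands=[
    [[1,0,0,0,0],[1,0,0,0,0],[1,0,0,0,0],[1,0,0,-0.05,0],[1,0,0,-0.15,0],[1,0,0,-0.28,0],[1,0,0,-0.42,0],[1,0,0,-0.56,0],[1,0,0,-0.68,0],[1,0,0,-0.76,0],[1,0,0,-0.8,0],[1,0,0,-0.8,0]],
  ],
  grip_force=60,
)

```text
clock: 20.48
tcp_pos: [0.458, -0.1955, 0.2926]
orientation: [-2.825, 1.372, -0.006]
contact_force: [0.9, -0.0, -1.8]
grip_width: 0.0093
gripper_force: 58.6
```

Emit:
play_rows(
  commands=[
    [[1,-0.02,-0.04,0,-0.02],[1,-0.05,-0.11,0,-0.06],[1,-0.1,-0.21,0,-0.11],[1,-0.15,-0.32,0,-0.16],[1,-0.2,-0.43,0,-0.21],[1,-0.25,-0.53,0,-0.27],[1,-0.29,-0.61,0,-0.32],[1,-0.32,-0.67,0,-0.36],[1,-0.334,-0.697,0,-0.38],[1,-0.334,-0.697,0,-0.38],[1,-0.334,-0.697,0,-0.38],[1,-0.334,-0.697,0,-0.38]],
  ],
)

```text
clock: 21.48
tcp_pos: [0.5247, -0.0577, 0.2897]
orientation: [3.103, -0.485, -0.002]
contact_force: [0.4, -0.1, -0.6]
grip_width: 0.009
gripper_force: 58.6
```

Run:
```python
from h import *
to(.5256,-.0566,.1446,-17.5)
f=viewer.grab_frame('top'); g=ang(.055,.007,gone=[(227,266,276,306)])
a=f['pixels'][140:290,260:420]; b=g['pixels'][160:310,230:390]
cv2.imwrite('pics/g7.png',cv2.resize(np.hstack([a,b]),None,fx=2.5,fy=2.5,interpolation=3)[:,:,::-1])
```

```text
t 21.48 at [ 0.5247 -0.0577  0.2897] psi -17.75 q [ 0.28  0.2  -0.34  1.81  0.07  1.14 -1.96] w 0.009
  row: [ 0.003 -0.007  0.725] turn -0.003
angle 2 iou 0.47 next [np.int64(0), np.int64(4), np.int64(-2)] N 58.6
```

View pics/g7.png

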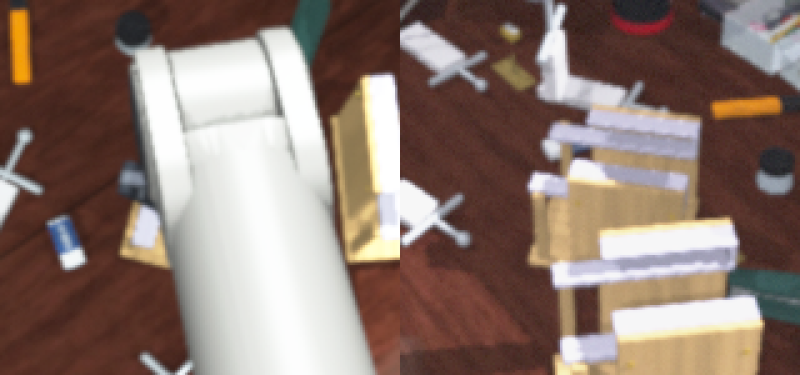

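Side view: the board hangs upright over the front of the low stand at crop (555,60). I'll lower onto the open rails, then slide in.

Emit:
play_rows(
  commands=[
    [[1,0.003,-0.007,0.05,0],[1,0.003,-0.007,0.15,0],[1,0.003,-0.007,0.27,0],[1,0.003,-0.007,0.4,0],[1,0.003,-0.007,0.52,0],[1,0.003,-0.007,0.62,0],[1,0.003,-0.007,0.69,0],[1,0.003,-0.007,0.72,0],[1,0.003,-0.007,0.72,0],[1,0.003,-0.007,0.72,0]],
  ],
)

```text
clock: 22.42
tcp_pos: [0.5265, -0.0555, 0.1465]
orientation: [-3.104, 0.482, -0.0]
contact_force: [0.2, 0.6, -0.1]
grip_width: 0.0093
gripper_force: 58.6
```

Emit:
play_rows(
  commands=[
    [[1,0.02,0,0,0],[1,0.06,0,0,0],[1,0.12,0,0,0],[1,0.18,0,0,0],[1,0.24,0,0,0],[1,0.3,0,0,0],[1,0.36,0,0,0],[1,0.42,0,0,0],[1,0.48,0,0,0],[1,0.52,0,0,0],[1,0.55,0,0,0],[1,0.55,0,0,0]],
  ],
)

```text
clock: 23.42
tcp_pos: [0.6326, -0.0893, 0.1466]
orientation: [-3.104, 0.482, -0.002]
contact_force: [-0.3, 0.2, -0.6]
grip_width: 0.0089
gripper_force: 58.7
```

Emit:
play_rows(
  commands=[
    [[1,0,0,0.01,0],[1,0,0,0.02,0],[1,0,0,0.03,0],[1,0,0,0.03,0]],
  ],
)

```text
clock: 23.75
tcp_pos: [0.6323, -0.0888, 0.1422]
orientation: [3.104, -0.481, 0.006]
contact_force: [-0.1, -0.7, 7.7]
grip_width: 0.0091
gripper_force: 59.5
```

Emit:
play_rows(
  commands=[
    [[0.7,0,0,0,0],[0.65,0,0,0,0],[0.5,0,0,0,0],[0.3,0,0,0,0],[0.2,0,0,0,0],[0.2,0,0,0,0],[0.2,0,0,-0.06,0],[0.2,0,0,-0.15,0],[0.2,0,0,-0.3,0],[0.2,0,0,-0.45,0],[0.2,0,0,-0.6,0],[0.2,0,0,-0.6,0]],
  ],
)

```text
clock: 24.75
tcp_pos: [0.6346, -0.0885, 0.2683]
orientation: [-3.103, 0.481, -0.018]
contact_force: [2.2, 0.2, 0.5]
grip_width: 0.0344
gripper_force: 0.0
```

Emit:
play_rows(
  commands=[
    [[-1,-0.2,-0.2,0,0],[-1,-0.4,-0.4,0,0],[-1,-0.6,-0.6,0,0],[-1,-0.8,-0.8,0,0],[-1,-0.95,-0.95,0,0],[-1,-0.95,-0.95,0,0],[-1,-0.95,-0.95,0,0]],
  ],
)

```text
clock: 25.33
tcp_pos: [0.5046, 0.1557, 0.2615]
orientation: [-3.104, 0.47, -0.0]
contact_force: [-0.2, 0.7, 0.3]
grip_width: 0.0857
gripper_force: 0.0
```

Run:
```python
from h import *
f=viewer.grab_frame('top'); g=viewer.grab_frame('side')
a=f['pixels'][140:290,270:430]; b=g['pixels'][160:310,230:390]
cv2.imwrite('pics/g8.png',cv2.resize(np.hstack([a,b]),None,fx=2.5,fy=2.5,interpolation=3)[:,:,::-1])
to(.4318,-.066,.1,-45.2)
for t in('short_a','long_a'):
  for d in viewer.trace(f,t)[:4]: print(t,round(d['score'],2),cen(d['pixels']).round(1))
```

```text
t 25.43 at [0.5055 0.1547 0.2615] psi -17.16 q [-0.03  0.24 -0.45  1.85  0.12  1.08 -2.39] w 0.0854
  row: [-0.027  1.165  0.805] turn 0.312
short_a 0.75 [257.8 217.7]
short_a 0.6 [324.  299.8]
short_a 0.47 [344.6 193.3]
long_a 0.87 [257.7 220.1]
long_a 0.7 [202.5 308.6]
```

View pics/g8.png

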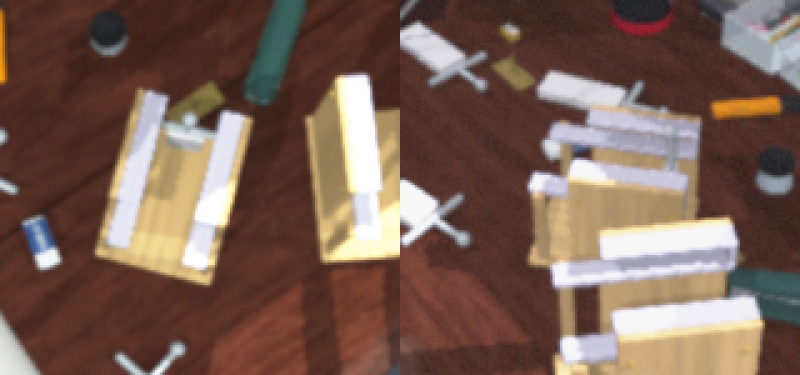

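Top view: the short board hangs square at the back of the low stand, knob at crop (188,120). Next is a joint two-camera fit of the lying boards, S1 first.

```bash
cat >> h.py <<'E'
from scipy.optimize import minimize
def lie(x,y,yaw,L,f):
    "soft silhouette of a lying board with its knob at x,y"
    c,s=np.cos(yaw),np.sin(yaw); u=np.array([c,s,0]); w=np.array([-s,c,0]); k=np.array([x,y,.007]); m=np.zeros((1600,2560),np.uint8)
    for x1,x2,y1,z1 in((-.053-L,-.053,.019,.007),(-.049,-.041,.042,.004),(-.045,0,.003,.003),(-.006,.006,.006,.006)):
        P=np.array([k+u*a+w*b+np.array([0,0,e]) for a in(x1,x2) for b in(-y1,y1) for e in(-z1,z1)])
        cv2.fillConvexPoly(m,cv2.convexHull(((proj(f,P)+.5)*4-.5).round().astype(np.int32)),1)
    return cv2.resize(m.astype(np.float32),(640,400),interpolation=cv2.INTER_AREA)
def fit(x,y,yaw,L,frames,verbose=True):
    out=[]
    for f in frames:
        im=np.clip((f['pixels'].min(2).astype(float)-90)/90,0,1); c=proj(f,[x,y,.007])[0].astype(int)
        def cost(v):
            m=lie(v[0],v[1],v[2],L,f); w=cv2.dilate(lie(x,y,np.radians(yaw),L,f),np.ones((15,15)))>0
            return ((m-im)**2*w).sum()/100
        s=minimize(cost,[x,y,np.radians(yaw)],method='Nelder-Mead',options=dict(initial_simplex=[[x,y,np.radians(yaw)],[x+.006,y,np.radians(yaw)],[x,y+.006,np.radians(yaw)],[x,y,np.radians(yaw+5)]],xatol=2e-4,fatol=1e-3,maxiter=90))
        out.append([s.x[0],s.x[1],np.degrees(s.x[2])]); print("fit knob",np.array(out[-1]),"cost",round(s.fun,2))
    return np.mean(out,0)
E
python3 - <<'E'
from h import *
f=viewer.grab_frame('top'); g=viewer.grab_frame('side')
for p in((.4318,-.066,-45.2,.055),(.6694,.0999,-30.4,.1),(.4609,.186,-54.5,.1)): print(fit(*p,[f,g]))
E
```

```text
fit knob [  0.4318  -0.0664 -45.4903] cost 0.93
fit knob [  0.432   -0.0674 -45.7503] cost 0.36
[  0.4319  -0.0669 -45.6203]
fit knob [  0.6678   0.1001 -31.1691] cost 6.26
fit knob [  0.6551   0.0737 -42.7787] cost 3.2
[  0.6615   0.0869 -36.9739]
fit knob [  0.4629   0.1851 -53.3365] cost 11.35
fit knob [  0.4609   0.1834 -53.9075] cost 0.42
[  0.4619   0.1843 -53.622 ]
```

Emit:
play_rows(
  commands=[
    [[-1,-0.03,0.2,0,0.08],[-1,-0.03,0.4,0,0.16],[-1,-0.03,0.6,0,0.24],[-1,-0.03,0.7,0.2,0.31],[-1,-0.03,0.7,0.3,0.31],[-1,-0.03,0.7,0.3,0.31],[-1,-0.03,0.7,0.3,0.31]],
  ],
)

```text
clock: 26.22
tcp_pos: [0.4593, 0.0174, 0.2]
orientation: [2.895, -1.217, -0.003]
contact_force: [0.4, -0.0, 0.8]
grip_width: 0.0854
gripper_force: 0.0
```

Run:
```python
from h import *
to(.4319,-.0669,.0015,-45.6)
```

```text
t 26.22 at [0.4593 0.0174 0.2   ] psi -45.59 q [ 0.11  0.18 -0.32  2.07  0.07  0.91 -2.61] w 0.0854
  row: [0.207 0.391 0.993] turn 0.0
```

Emit:
play_rows(
  commands=[
    [[-1,0.1,0.2,0.1,0],[-1,0.207,0.391,0.25,0],[-1,0.207,0.391,0.4,0],[-1,0.207,0.391,0.55,0],[-1,0.207,0.391,0.7,0],[-1,0.207,0.391,0.83,0],[-1,0.207,0.391,0.93,0],[-1,0.207,0.391,0.985,0],[-1,0.207,0.391,0.985,0],[-1,0.207,0.391,0.985,0]],
  ],
)

```text
clock: 27.05
tcp_pos: [0.4346, -0.0656, 0.004]
orientation: [-2.897, 1.213, -0.002]
contact_force: [-0.0, 0.3, -0.6]
grip_width: 0.0854
gripper_force: 0.0
```

Emit:
play_rows(
  commands=[
    [[1,0,0,0,0],[1,0,0,0,0],[1,0,0,0,0],[1,0,0,0,0],[1,0,0,0,0],[1,0,0,0,0],[1,0,0,0,0],[1,0,0,0,0],[1,0,0,0,0]],
  ],
  grip_force=60,
)

```text
clock: 27.8
tcp_pos: [0.433, -0.0661, 0.0035]
orientation: [-2.897, 1.215, -0.001]
contact_force: [-0.7, -1.3, 4.0]
grip_width: 0.0092
gripper_force: 58.6
```

Emit:
play_rows(
  commands=[
    [[1,0,0,-0.02,0],[1,0,0,-0.05,0],[1,0,0,-0.1,0],[1,0,0,-0.2,0],[1,0,0,-0.3,0],[1,0,0,-0.4,0],[1,0,0,-0.5,0],[1,0,0,-0.6,0],[1,0,0,-0.65,0],[1,0,0,-0.65,0],[1,0,0,-0.65,0]],
  ],
)

```text
clock: 28.72
tcp_pos: [0.4327, -0.0661, 0.1335]
orientation: [-2.897, 1.215, -0.001]
contact_force: [-0.9, -0.1, -1.9]
grip_width: 0.0093
gripper_force: 58.6
```

Emit:
play_rows(
  commands=[
    [[0.74,0,0,0,0],[0.72,0,0,0,0],[0.71,0,0,0,0],[0.7,0,0,0,0],[0.7,0,0,0,0],[0.7,0,0,0,0],[0.7,0,0,0,0],[0.7,0,0,0,0],[0.7,0,0,0,0],[0.7,0,0,0,0]],
  ],
)

```text
clock: 29.55
tcp_pos: [0.4329, -0.066, 0.1334]
orientation: [-2.897, 1.215, -0.001]
contact_force: [0.2, -0.1, 0.7]
grip_width: 0.0129
gripper_force: 0.0
```

Run:
```python
from h import *
ang(.055,0,.004,gone=[(218,228,262,262)])
to(.4319,-.0669,.29,-45.6)
```

```text
angle -10 iou 0.11 next [np.int64(-12), np.int64(-8), np.int64(-6)] N 0.0
t 29.6 at [ 0.4329 -0.066   0.1334] psi -45.51 q [ 0.24  0.24 -0.26  2.18  0.09  0.73 -2.45] w 0.0128
  row: [-0.     0.006 -0.783] turn 0.001
```

The board dropped again: this grip sat higher on the knob (TCP z 3.5 mm). Next time I'll grip lower and ramp down slowly. First I'll find where it lies.

Emit:
play_rows(
  commands=[
    [[-1,0,-0.3,-0.2,0],[-1,0,-0.6,-0.5,0],[-1,0,-0.9,-0.5,0],[-1,0,-0.9,-0.5,0],[-1,0,-0.9,-0.5,0],[-1,0,-0.9,-0.5,0]],
  ],
)

```text
clock: 30.1
tcp_pos: [0.5669, 0.0676, 0.2372]
orientation: [-2.893, 1.202, -0.01]
contact_force: [0.8, 0.4, -0.3]
grip_width: 0.0835
gripper_force: 0.0
```

```bash
cat >> h.py <<'E'
def find(L,f,c=None,name='short_a'):
    "best lying pose by trying all headings about the traced centroid"
    best=None
    if c is None:
        for d in viewer.trace(f,name)[:4]: print(round(d['score'],2),d['pixels'].sum(),cen(d['pixels']).round(1),back(f,cen(d['pixels']),.007)[0])
        return
    im=np.clip((f['pixels'].min(2).astype(float)-90)/90,0,1); yy,xx=np.mgrid[:400,:640]; q=proj(f,[c[0],c[1],.007])[0]
    w=np.hypot(xx-q[0],yy-q[1])<45; res=[]
    for yaw in range(-180,180,10):
        for r0 in (.04,.055,.07):
            a=np.radians(yaw); x,y=c[0]+r0*np.cos(a),c[1]+r0*np.sin(a); res.append((((lie(x,y,a,L,f)-im)**2*w).sum(),x,y,yaw))
    res.sort(); print(np.array(res[:3])); return res[0]
E
python3 - <<'E'
from h import *
to(0.42,-.05,.1,-45)
f=viewer.grab_frame('top'); find(.055,f)
save(f,'t9'); g=viewer.grab_frame('side'); find(.055,g); save(g,'s9')
np.savez('top9.npz',**f)
im=f['pixels'].min(2); n,l,st,c=cv2.connectedComponentsWithStats((im>130).astype('u1'))
for i in range(1,n):
    if 200<st[i,4]<1500 and st[i,1]>180: print(st[i],c[i].round(1),back(f,c[i],.007)[0])
E
```

```text
t 30.1 at [0.5669 0.0676 0.2372] psi -45.13 q [ 0.03  0.32 -0.32  1.79  0.11  1.04 -2.68] w 0.0835
  row: [-0.103  0.942  0.676] turn -0.001
0.58 196 [344.8 193.5] [ 0.6542 -0.098   0.007 ]
0.97 455 [239.2 245.6] [ 0.392 -0.029  0.007]
0.63 48 [338.1 220. ] [0.6651 0.0316 0.007 ]
[189 274  55  48 852] [213.3 299.2] [0.4083 0.2592 0.007 ]
```

Run:
```python
from h import *
g=viewer.grab_frame('side'); b=find(.055,g,(.392,-.029)); p=fit(b[1],b[2],b[3],.055,[g]); print(p,np.hypot(*p[:2]))
```

```text
[[150.1276   0.437   -0.0826 -50.    ]
 [163.6367   0.4274  -0.0711 -50.    ]
 [182.6799   0.4341  -0.0644 -40.    ]]
fit knob [  0.4356  -0.0755 -47.3728] cost 0.36
[  0.4356  -0.0755 -47.3728] 0.4420615241642813
```

Emit:
play_rows(
  commands=[
    [[-1,0.2,-0.2,0,0],[-1,0.3,-0.4,0,0],[-1,0.4,-0.6,0,0],[-1,0.4,-0.6,0,0],[-1,0.4,-0.6,0,0]],
  ],
)

```text
clock: 30.77
tcp_pos: [0.7052, 0.0872, 0.2315]
orientation: [-2.896, 1.216, 0.001]
contact_force: [-0.8, -0.1, -0.7]
grip_width: 0.0854
gripper_force: 0.0
```

Run:
```python
from h import *
to(0.42,-.05,.1,-45)
f=viewer.grab_frame('top'); g=viewer.grab_frame('side')
a=f['pixels'][230:350,280:440]; b=g['pixels'][180:300,180:340]
cv2.imwrite('pics/g9.png',cv2.resize(np.hstack([a,b]),None,fx=2.5,fy=2.5,interpolation=3)[:,:,::-1])
np.savez('top9.npz',**f)
```

```text
t 30.77 at [0.7052 0.0872 0.2315] psi -45.55 q [-0.03  0.55 -0.28  1.44  0.16  1.17 -2.69] w 0.0854
  row: [-0.508  1.498  0.658] turn -0.006
```

View pics/g9.png

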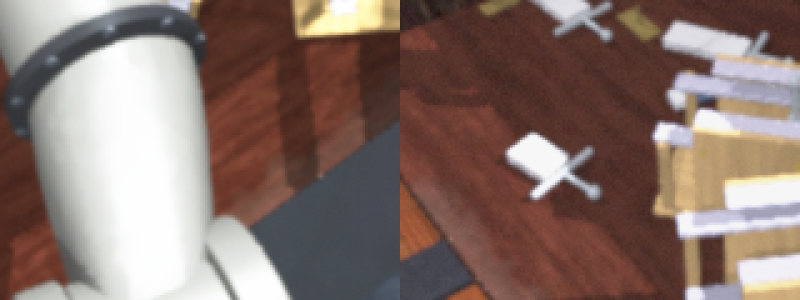

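Side view: S1 lies flat with the same heading, knob at (.4356,-.0755). I'm regrasping it lower.

Emit:
play_rows(
  commands=[
    [[-1,-0.1,0.2,0,0],[-1,-0.15,0.4,0,0],[-1,-0.2,0.6,0,0],[-1,-0.3,0.8,0,0],[-1,-0.363,0.96,0,0],[-1,-0.363,0.96,0,0.02],[-1,-0.363,0.96,0,0.02]],
  ],
)

```text
clock: 31.45
tcp_pos: [0.5111, 0.0017, 0.2334]
orientation: [2.872, -1.266, -0.001]
contact_force: [0.4, -0.0, 1.2]
grip_width: 0.0857
gripper_force: 0.0
```

Emit:
play_rows(
  commands=[
    [[-1,0,0.2,0,0],[-1,0,0.4,0.1,0],[-1,0,0.57,0.3,0],[-1,0,0.57,0.5,0],[-1,0,0.57,0.7,0],[-1,0,0.57,0.8,0],[-1,0,0.57,0.8,0],[-1,0,0.57,0.8,0],[-1,0,0.57,0.8,0]],
  ],
)

```text
clock: 32.2
tcp_pos: [0.4325, -0.0728, 0.0748]
orientation: [-2.877, 1.259, -0.003]
contact_force: [0.7, -0.1, -0.1]
grip_width: 0.0855
gripper_force: 0.0
```

Run:
```python
from h import *
to(.4356,-.0755,-.001,-47.4)
```

```text
t 32.2 at [ 0.4325 -0.0728  0.0748] psi -47.28 q [ 0.23  0.34 -0.24  2.22  0.14  0.59 -2.51] w 0.0855
  row: [ 0.02  -0.002  0.379] turn 0.001
```

Emit:
play_rows(
  commands=[
    [[-1,0.02,0,0.1,0],[-1,0.02,0,0.2,0],[-1,0.02,0,0.3,0],[-1,0.02,0,0.36,0],[-1,0.02,0,0.38,0],[-1,0.02,0,0.38,0],[-1,0.02,0,0.38,0],[-1,0.02,0,0.38,0]],
  ],
)

```text
clock: 32.87
tcp_pos: [0.4353, -0.076, -0.0013]
orientation: [-2.877, 1.26, -0.004]
contact_force: [-0.1, -0.2, 0.5]
grip_width: 0.0858
gripper_force: 0.0
```

Emit:
play_rows(
  commands=[
    [[1,0,0,0,0],[1,0,0,0,0],[1,0,0,0,0],[1,0,0,0,0],[1,0,0,0,0],[1,0,0,0,0],[1,0,0,0,0],[1,0,0,0,0],[1,0,0,0,0]],
  ],
  grip_force=60,
)

```text
clock: 33.62
tcp_pos: [0.438, -0.0758, 0.0004]
orientation: [-2.876, 1.259, -0.012]
contact_force: [-3.0, 1.1, 37.4]
grip_width: 0.0096
gripper_force: 68.5
```

Emit:
play_rows(
  commands=[
    [[1,0,0,-0.02,0],[1,0,0,-0.05,0],[1,0,0,-0.1,0],[1,0,0,-0.2,0],[1,0,0,-0.3,0],[1,0,0,-0.4,0],[1,0,0,-0.5,0],[1,0,0,-0.6,0],[1,0,0,-0.66,0],[1,0,0,-0.66,0],[1,0,0,-0.66,0]],
  ],
)

```text
clock: 34.53
tcp_pos: [0.4338, -0.076, 0.1297]
orientation: [-2.877, 1.261, -0.001]
contact_force: [0.4, 0.7, -2.2]
grip_width: 0.0095
gripper_force: 58.6
```

Emit:
play_rows(
  commands=[
    [[0.76,0,0,0,0],[0.74,0,0,0,0],[0.73,0,0,0,0],[0.725,0,0,0,0],[0.72,0,0,0,0],[0.717,0,0,0,0],[0.715,0,0,0,0],[0.713,0,0,0,0],[0.711,0,0,0,0],[0.71,0,0,0,0],[0.71,0,0,0,0]],
  ],
)

```text
clock: 35.45
tcp_pos: [0.434, -0.0759, 0.1294]
orientation: [-2.878, 1.261, -0.0]
contact_force: [-0.0, 0.2, -1.2]
grip_width: 0.0124
gripper_force: 10.7
```

Run:
```python
from h import *
ang(.055,0,.006,gone=[(218,228,262,262)])
```

```text
angle 2 iou 0.55 next [np.int64(4), np.int64(6), np.int64(0)] N 10.7
```

Emit:
play_rows(
  commands=[
    [[0.707,0,0,0,0],[0.705,0,0,0,0],[0.705,0,0,0,0],[0.705,0,0,0,0],[0.705,0,0,0,0]],
  ],
)

```text
clock: 35.92
tcp_pos: [0.4339, -0.0759, 0.1293]
orientation: [2.878, -1.261, -0.0]
contact_force: [0.3, 0.3, -2.0]
grip_width: 0.0124
gripper_force: 8.5
```

Run:
```python
from h import *
ang(.055,0,.006,gone=[(218,228,262,262)])
```

```text
angle 0 iou 0.55 next [np.int64(2), np.int64(4), np.int64(-2)] N 8.5
```

Emit:
play_rows(
  commands=[
    [[0.75,0,0,0,0],[1,0,0,0,0],[1,0,0,0,0],[1,0,0,-0.05,0],[1,0,0,-0.15,0],[1,0,0,-0.28,0],[1,0,0,-0.42,0],[1,0,0,-0.56,0],[1,0,0,-0.68,0],[1,0,0,-0.76,0],[1,0,0,-0.8,0],[1,0,0,-0.8,0]],
  ],
  grip_force=60,
)

```text
clock: 36.97
tcp_pos: [0.4348, -0.0759, 0.2914]
orientation: [-2.877, 1.26, -0.006]
contact_force: [0.2, -0.1, -1.3]
grip_width: 0.0094
gripper_force: 58.7
```

Run:
```python
from h import *
C=np.array([.595,-.0785]); d=np.array([np.cos(np.radians(17.5)),-np.sin(np.radians(17.5))])
t=C-.066*d; print(t); to(t[0],t[1],.146,-17.5)
```

```text
[ 0.5321 -0.0587]
t 36.97 at [ 0.4348 -0.0759  0.2914] psi -47.31 q [ 0.29  0.04 -0.27  1.99  0.01  1.11 -2.38] w 0.0094
  row: [ 0.264 -0.414  0.729] turn -0.331
```

Emit:
play_rows(
  commands=[
    [[1,0.02,-0.03,0,-0.02],[1,0.05,-0.08,0,-0.06],[1,0.1,-0.15,0,-0.11],[1,0.14,-0.22,0,-0.16],[1,0.18,-0.29,0,-0.21],[1,0.22,-0.35,0,-0.26],[1,0.25,-0.39,0,-0.3],[1,0.264,-0.414,0,-0.33],[1,0.264,-0.414,0,-0.33],[1,0.264,-0.414,0,-0.33],[1,0.264,-0.414,0,-0.33]],
  ],
)

```text
clock: 37.88
tcp_pos: [0.5298, -0.0586, 0.2882]
orientation: [3.104, -0.482, -0.003]
contact_force: [-0.6, -0.2, -2.1]
grip_width: 0.0091
gripper_force: 58.7
```

Emit:
play_rows(
  commands=[
    [[1,0,0,0.05,0],[1,0,0,0.15,0],[1,0,0,0.27,0],[1,0,0,0.4,0],[1,0,0,0.52,0],[1,0,0,0.62,0],[1,0,0,0.69,0],[1,0,0,0.715,0],[1,0,0,0.715,0],[1,0,0,0.715,0]],
  ],
)

```text
clock: 38.72
tcp_pos: [0.5306, -0.0586, 0.1466]
orientation: [-3.104, 0.481, -0.0]
contact_force: [-0.1, 0.0, -1.7]
grip_width: 0.0092
gripper_force: 58.7
```

Emit:
play_rows(
  commands=[
    [[1,0.02,0,0,0],[1,0.06,0,0,0],[1,0.12,0,0,0],[1,0.18,0,0,0],[1,0.24,0,0,0],[1,0.3,0,0,0],[1,0.35,0,0,0],[1,0.38,0,0,0],[1,0.38,0,0,0],[1,0.38,0,0,0]],
  ],
)

```text
clock: 39.55
tcp_pos: [0.603, -0.0815, 0.1463]
orientation: [-3.104, 0.481, 0.0]
contact_force: [1.2, 1.0, -1.8]
grip_width: 0.0096
gripper_force: 58.7
```

Emit:
play_rows(
  commands=[
    [[1,0,0,0.01,0],[1,0,0,0.02,0],[1,0,0,0.025,0],[1,0,0,0.025,0]],
  ],
)

```text
clock: 39.88
tcp_pos: [0.6024, -0.0814, 0.1409]
orientation: [3.104, -0.481, -0.001]
contact_force: [0.0, 0.2, -1.5]
grip_width: 0.0099
gripper_force: 58.7
```

Still no contact, so I'll lower a little more until the rails take the weight.

Emit:
play_rows(
  commands=[
    [[1,0,0,0.006,0],[1,0,0,0.012,0],[1,0,0,0.012,0]],
  ],
)

```text
clock: 40.13
tcp_pos: [0.6038, -0.0816, 0.1399]
orientation: [-3.105, 0.481, -0.003]
contact_force: [-1.2, -0.6, 3.7]
grip_width: 0.0094
gripper_force: 59.3
```

Emit:
play_rows(
  commands=[
    [[1,0,0,0.005,0],[1,0,0,0.01,0],[1,0,0,0.01,0]],
  ],
)

```text
clock: 40.38
tcp_pos: [0.6052, -0.082, 0.1397]
orientation: [3.104, -0.482, 0.008]
contact_force: [-1.2, -1.1, 13.7]
grip_width: 0.0093
gripper_force: 60.1
```

Emit:
play_rows(
  commands=[
    [[0.7,0,0,0,0],[0.65,0,0,0,0],[0.5,0,0,0,0],[0.3,0,0,0,0],[0.25,0,0,0,0],[0.25,0,0,0,0],[0.25,0,0,-0.06,0],[0.25,0,0,-0.15,0],[0.25,0,0,-0.3,0],[0.25,0,0,-0.45,0],[0.25,0,0,-0.6,0],[0.25,0,0,-0.6,0]],
  ],
)

```text
clock: 41.38
tcp_pos: [0.6064, -0.0814, 0.2646]
orientation: [-3.104, 0.481, -0.018]
contact_force: [1.3, 0.3, 1.0]
grip_width: 0.0324
gripper_force: 0.0
```

Emit:
play_rows(
  commands=[
    [[-1,-0.2,-0.2,0,0],[-1,-0.4,-0.4,0,0],[-1,-0.6,-0.5,0,0],[-1,-0.6,-0.5,0,0],[-1,-0.6,-0.5,0,0]],
  ],
)

```text
clock: 41.8
tcp_pos: [0.5151, 0.0567, 0.2579]
orientation: [-3.105, 0.466, 0.001]
contact_force: [-0.2, -0.2, -0.3]
grip_width: 0.0854
gripper_force: 0.0
```

Run:
```python
from h import *
f=viewer.grab_frame('top'); g=viewer.grab_frame('side'); save(f,'t10'); save(g,'s10')
to(.669,.0995,.1,-31)
for F in(f,g):
  for p in((.6685,.1,-30.8,.1),(.4615,.185,-54,.1)): fit(*p,[F])
C=np.array([.595,-.0785]); a=np.radians(-17.5)
for s in(.045,.010): print("expected knob px",[proj(F,[C[0]+s*np.cos(a),C[1]+s*np.sin(a),.145])[0].round(1) for F in(f,g)])
for F in(f,g):
  for t in('short_a_knob','short_a'):
    print([(round(d['score'],2),d['pixels'].sum(),cen(d['pixels']).round(1).tolist()) for d in viewer.trace(F,t)[:4]])
```

```text
t 41.9 at [0.5185 0.0512 0.2579] psi -17.44 q [ 0.11  0.22 -0.38  1.87  0.09  1.07 -2.18] w 0.0852
  row: [ 0.644 -0.456  0.79 ] turn 0.151
fit knob [  0.6749   0.0914 -24.186 ] cost 13.64
fit knob [  0.4607   0.1863 -54.2473] cost 0.11
fit knob [  0.6597   0.0819 -38.5986] cost 3.41
fit knob [  0.4607   0.1833 -54.1412] cost 0.38
expected knob px [array([346.2, 187.3]), array([338. , 212.1])]
expected knob px [array([343. , 201.4]), array([323.3, 210.5])]
[(0.72, np.int64(148), [344.3, 192.8])]
[(0.67, np.int64(267), [342.5, 213.0]), (0.59, np.int64(750), [213.1, 300.4]), (0.45, np.int64(137), [343.2, 192.2])]
[(0.68, np.int64(27), [273.7, 172.5]), (0.59, np.int64(57), [338.1, 219.1])]
[(0.67, np.int64(88), [338.1, 219.5]), (0.6, np.int64(29), [273.6, 172.6]), (0.48, np.int64(18), [324.4, 213.9])]
```

Emit:
play_rows(
  commands=[
    [[-1,0,0.2,0,0.05],[-1,0,0.4,0,0.1],[-1,0,0.6,0,0.15],[-1,0,0.7,0,0.15],[-1,0,0.7,0,0.15],[-1,0,0.7,0,0.15]],
  ],
)

```text
clock: 42.6
tcp_pos: [0.4765, -0.0855, 0.2569]
orientation: [3.024, -0.85, 0.0]
contact_force: [0.6, 0.9, -0.4]
grip_width: 0.0856
gripper_force: 0.0
```

Run:
```python
from h import *
f=viewer.grab_frame('top'); g=viewer.grab_frame('side'); save(f,'t11'); save(g,'s11')
f0=dict(np.load('top0.npz')); fit(.6685,.1,-30.8,.1,[f0])
p=fit(.6685,.1,-30.8,.1,[f]); to(p[0],p[1],.06,p[2]); to(p[0],p[1],.0015,p[2])
```

```text
fit knob [  0.669    0.1008 -29.7571] cost 0.25
fit knob [  0.6686   0.1001 -30.4496] cost 0.12
t 42.7 at [ 0.4771 -0.0829  0.257 ] psi -31.1 q [ 0.28  0.15 -0.26  1.95  0.04  1.04 -2.11] w 0.0854
  row: [ 0.347 -1.277  0.986] turn -0.007
t 42.7 at [ 0.4771 -0.0829  0.257 ] psi -31.1 q [ 0.28  0.15 -0.26  1.95  0.04  1.04 -2.11] w 0.0854
  row: [ 0.347 -1.277  1.278] turn -0.007
```

Emit:
play_rows(
  commands=[
    [[-1,0.1,-0.2,0,0],[-1,0.2,-0.4,0,0],[-1,0.3,-0.6,0,0],[-1,0.347,-0.8,0,0],[-1,0.347,-1.0,0,0],[-1,0.347,-1.0,0,0],[-1,0.347,-1.0,0,0],[-1,0.347,-1.0,0,0]],
  ],
)

```text
clock: 43.37
tcp_pos: [0.6391, 0.0536, 0.2563]
orientation: [-3.028, 0.838, 0.002]
contact_force: [-0.1, -0.3, -1.0]
grip_width: 0.0853
gripper_force: 0.0
```

Emit:
play_rows(
  commands=[
    [[-1,0,-0.15,0.1,0],[-1,0,-0.277,0.3,0],[-1,0,-0.277,0.5,0],[-1,0,-0.277,0.7,0],[-1,0,-0.277,0.9,0],[-1,0,-0.277,0.99,0],[-1,0,-0.277,0.99,0],[-1,0,-0.277,0.99,0],[-1,0,-0.277,0.99,0]],
  ],
)

```text
clock: 44.12
tcp_pos: [0.6693, 0.0989, 0.0612]
orientation: [-3.025, 0.844, -0.005]
contact_force: [0.8, 0.4, 0.6]
grip_width: 0.0851
gripper_force: 0.0
```

Run:
```python
from h import *
to(.6686,.1001,.0,-30.4)
```

```text
t 44.12 at [0.6693 0.0989 0.0612] psi -31.17 q [-0.05  0.67 -0.27  1.66  0.23  0.83 -2.53] w 0.0851
  row: [-0.007 -0.003  0.306] turn -0.009
```

Emit:
play_rows(
  commands=[
    [[-1,0,0,0.1,0],[-1,0,0,0.2,0],[-1,0,0,0.27,0],[-1,0,0,0.3,0],[-1,0,0,0.302,0],[-1,0,0,0.302,0],[-1,0,0,0.302,0]],
  ],
)

```text
clock: 44.7
tcp_pos: [0.669, 0.0997, -0.0]
orientation: [-3.025, 0.842, -0.003]
contact_force: [-0.2, -0.5, 1.0]
grip_width: 0.0856
gripper_force: 0.0
```

Emit:
play_rows(
  commands=[
    [[1,0,0,0,0],[1,0,0,0,0],[1,0,0,0,0],[1,0,0,0,0],[1,0,0,0,0],[1,0,0,0,0],[1,0,0,0,0],[1,0,0,0,0],[1,0,0,0,0]],
  ],
  grip_force=60,
)

```text
clock: 45.45
tcp_pos: [0.6695, 0.0993, 0.0006]
orientation: [-3.026, 0.843, -0.005]
contact_force: [-1.6, -1.5, 11.4]
grip_width: 0.0095
gripper_force: 59.8
```

Emit:
play_rows(
  commands=[
    [[1,0,0,-0.02,0],[1,0,0,-0.05,0],[1,0,0,-0.1,0],[1,0,0,-0.2,0],[1,0,0,-0.32,0],[1,0,0,-0.45,0],[1,0,0,-0.58,0],[1,0,0,-0.7,0],[1,0,0,-0.8,0],[1,0,0,-0.88,0],[1,0,0,-0.88,0],[1,0,0,-0.88,0]],
  ],
)

```text
clock: 46.45
tcp_pos: [0.6681, 0.0995, 0.1753]
orientation: [-3.026, 0.842, -0.002]
contact_force: [0.1, 0.6, -3.2]
grip_width: 0.0093
gripper_force: 58.6
```

Run:
```python
from h import *
to(.6686,.1001,.18,-30.4); G=[(284,188,326,206)]
ang(.1,0,.006,gone=G)
```

```text
t 46.45 at [0.6681 0.0995 0.1753] psi -31.1 q [-0.03  0.55 -0.3   1.59  0.18  1.03 -2.5 ] w 0.0093
  row: [ 0.001 -0.004 -0.023] turn -0.008
angle -80 iou 0.23 next [np.int64(-78), np.int64(-76), np.int64(-82)] N 58.6
```

Emit:
play_rows(
  commands=[
    [[0.77,0,0,0,0],[0.76,0,0,0,0],[0.755,0,0,0,0],[0.75,0,0,0,0],[0.746,0,0,0,0],[0.742,0,0,0,0],[0.738,0,0,0,0],[0.734,0,0,0,0],[0.73,0,0,0,0],[0.726,0,0,0,0],[0.723,0,0,0,0],[0.72,0,0,0,0]],
  ],
)

```text
clock: 47.5
tcp_pos: [0.668, 0.0994, 0.1746]
orientation: [-3.027, 0.843, -0.0]
contact_force: [0.3, -0.1, -1.6]
grip_width: 0.0122
gripper_force: 15.7
```

Run:
```python
from h import *
ang(.1,0,.006,gone=[(284,188,326,206)])
```

```text
angle -2 iou 0.26 next [np.int64(0), np.int64(2), np.int64(-4)] N 15.7
```

Emit:
play_rows(
  commands=[
    [[0.718,0,0,0,0],[0.717,0,0,0,0],[0.716,0,0,0,0],[0.715,0,0,0,0],[0.714,0,0,0,0],[0.713,0,0,0,0],[0.712,0,0,0,0],[0.711,0,0,0,0],[0.71,0,0,0,0],[0.71,0,0,0,0]],
  ],
)

```text
clock: 48.38
tcp_pos: [0.6679, 0.0994, 0.1745]
orientation: [3.026, -0.843, 0.0]
contact_force: [0.9, -0.2, -2.2]
grip_width: 0.0123
gripper_force: 10.7
```

Run:
```python
from h import *
g=ang(.1,0,.006,gone=[(284,188,326,206)]); save(g,'s12')
```

```text
angle -2 iou 0.26 next [np.int64(0), np.int64(-4), np.int64(2)] N 10.7
```

Emit:
play_rows(
  commands=[
    [[0.706,0,0,0,0],[0.706,0,0,0,0],[0.75,0,0,0,0],[1,0,0,0,0],[1,0,0,-0.05,0],[1,0,0,-0.15,0],[1,0,0,-0.3,0],[1,0,0,-0.45,0],[1,0,0,-0.6,0],[1,0,0,-0.74,0],[1,0,0,-0.83,0],[1,0,0,-0.83,0]],
  ],
  grip_force=60,
)

```text
clock: 49.43
tcp_pos: [0.6698, 0.1002, 0.3468]
orientation: [-3.022, 0.842, -0.013]
contact_force: [0.4, 0.1, -1.0]
grip_width: 0.0094
gripper_force: 58.7
```

Run:
```python
from h import *
to(.531,-.286,.34,0)
ang(.1,0,.006,gone=[(284,188,326,206)])
```

```text
t 49.43 at [0.6698 0.1002 0.3468] psi -31.12 q [-0.03  0.42 -0.31  1.39  0.13  1.34 -2.46] w 0.0094
  row: [0.404 2.012 0.024] turn -0.346
angle -6 iou 0.4 next [np.int64(-4), np.int64(-8), np.int64(-2)] N 58.7
```

Emit:
play_rows(
  commands=[
    [[1,0.02,0.05,0,-0.02],[1,0.05,0.13,0,-0.06],[1,0.08,0.25,0,-0.1],[1,0.1,0.38,0,-0.14],[1,0.14,0.51,0,-0.18],[1,0.17,0.64,0,-0.22],[1,0.2,0.77,0,-0.26],[1,0.2,0.88,0,-0.3],[1,0.2,0.96,0,-0.33],[1,0.2,1.0,0,-0.346],[1,0.2,1.0,0,-0.346],[1,0.2,1.0,0,-0.346]],
  ],
)

```text
clock: 50.48
tcp_pos: [0.5981, -0.0926, 0.339]
orientation: [-3.141, 0.002, 0.003]
contact_force: [0.4, 0.6, -3.1]
grip_width: 0.0095
gripper_force: 58.7
```

Run:
```python
from h import *
to(.531,-.286,.34,0)
```

```text
t 50.48 at [ 0.5981 -0.0926  0.339 ] psi -0.07 q [ 0.33  0.31 -0.36  1.57  0.11  1.29 -1.62] w 0.0095
  row: [-0.334  0.967 -0.005] turn -0.001
```

Emit:
play_rows(
  commands=[
    [[1,-0.02,0.05,0,0],[1,-0.05,0.14,0,0],[1,-0.09,0.26,0,0],[1,-0.14,0.4,0,0],[1,-0.19,0.54,0,0],[1,-0.24,0.68,0,0],[1,-0.28,0.81,0,0],[1,-0.31,0.9,0,0],[1,-0.33,0.96,0,0],[1,-0.334,0.967,0,0],[1,-0.334,0.967,0,0],[1,-0.334,0.967,0,0]],
  ],
)

```text
clock: 51.48
tcp_pos: [0.533, -0.2838, 0.3404]
orientation: [-3.14, -0.005, -0.001]
contact_force: [0.7, 0.4, -2.2]
grip_width: 0.0096
gripper_force: 58.7
```

Run:
```python
from h import *
to(.531,-.286,.19,0)
g=ang(.1,0,.006,gone=[(227,266,276,306),(218,228,262,262)]); g=ang(.1,0,.006,gone=[(180,150,400,360)]); save(g,'s13')
```

```text
t 51.48 at [ 0.533  -0.2838  0.3404] psi 0.17 q [ 0.59  0.29 -0.26  1.58  0.08  1.28 -1.25] w 0.0096
  row: [-0.01   0.012  0.752] turn 0.002
angle -4 iou 0.36 next [np.int64(-6), np.int64(-2), np.int64(-8)] N 58.7
angle -6 iou 0.16 next [np.int64(-4), np.int64(-8), np.int64(38)] N 58.7
```

Emit:
play_rows(
  commands=[
    [[1,-0.005,0.006,0.05,0],[1,-0.01,0.012,0.15,0],[1,-0.01,0.012,0.27,0],[1,-0.01,0.012,0.4,0],[1,-0.01,0.012,0.52,0],[1,-0.01,0.012,0.62,0],[1,-0.01,0.012,0.7,0],[1,-0.01,0.012,0.74,0],[1,-0.01,0.012,0.745,0],[1,-0.01,0.012,0.745,0]],
  ],
)

```text
clock: 52.42
tcp_pos: [0.5302, -0.2879, 0.1913]
orientation: [-3.141, -0.002, 0.001]
contact_force: [-0.5, -0.4, -2.3]
grip_width: 0.0095
gripper_force: 58.6
```

Emit:
play_rows(
  commands=[
    [[1,0.02,0,0,0],[1,0.06,0,0,0],[1,0.12,0,0,0],[1,0.18,0,0,0],[1,0.24,0,0,0],[1,0.3,0,0,0],[1,0.36,0,0,0],[1,0.42,0,0,0],[1,0.48,0,0,0],[1,0.52,0,0,0],[1,0.54,0,0,0],[1,0.54,0,0,0]],
  ],
)

```text
clock: 53.42
tcp_pos: [0.6393, -0.2878, 0.1918]
orientation: [-3.142, -0.002, -0.002]
contact_force: [-0.6, -0.6, -2.0]
grip_width: 0.0096
gripper_force: 58.7
```

Emit:
play_rows(
  commands=[
    [[1,0,0,0.01,0],[1,0,0,0.02,0],[1,0,0,0.025,0],[1,0,0,0.025,0]],
  ],
)

```text
clock: 53.75
tcp_pos: [0.6373, -0.2884, 0.1861]
orientation: [-3.141, 0.0, 0.002]
contact_force: [0.7, 0.3, -1.8]
grip_width: 0.0096
gripper_force: 58.7
```

Emit:
play_rows(
  commands=[
    [[1,0,0,0.006,0],[1,0,0,0.012,0],[1,0,0,0.015,0],[1,0,0,0.015,0]],
  ],
)

```text
clock: 54.08
tcp_pos: [0.6385, -0.289, 0.1842]
orientation: [3.14, -0.0, 0.002]
contact_force: [0.3, -1.2, 1.1]
grip_width: 0.0091
gripper_force: 59.0
```

Emit:
play_rows(
  commands=[
    [[1,0,0,0.006,0],[1,0,0,0.006,0],[0.72,0,0,0.006,0],[0.7,0,0,0.006,0],[0.69,0,0,0.006,0],[0.68,0,0,0.006,0],[0.65,0,0,0.006,0],[0.5,0,0,0.006,0],[0.3,0,0,0.006,0],[0.25,0,0,0.006,0],[0.25,0,0,0.006,0]],
  ],
)

```text
clock: 55.0
tcp_pos: [0.6379, -0.2878, 0.1819]
orientation: [-3.141, -0.001, 0.001]
contact_force: [-0.1, 0.2, -0.7]
grip_width: 0.0321
gripper_force: 0.0
```

Emit:
play_rows(
  commands=[
    [[0.25,0,0,-0.1,0],[0.25,0,0,-0.2,0],[0.25,0,0,-0.35,0],[0.25,0,0,-0.5,0],[0.25,-0.2,0,-0.5,-0.07],[0.0,-0.4,0,-0.5,-0.15],[0.0,-0.5,-0.2,-0.5,-0.23],[0.0,-0.5,-0.4,-0.5,-0.31],[0.0,-0.5,-0.6,-0.5,-0.39],[0.0,-0.5,-0.8,-0.5,-0.47],[0.0,-0.5,-0.8,-0.5,-0.55],[0.0,-0.5,-0.8,-0.5,-0.63]],
  ],
)

```text
clock: 56.0
tcp_pos: [0.5381, -0.1245, 0.2828]
orientation: [2.759, 1.503, 0.001]
contact_force: [-0.5, -1.1, 0.3]
grip_width: 0.0426
gripper_force: 0.0
```

Run:
```python
from h import *
f=viewer.grab_frame('top'); g=viewer.grab_frame('side'); save(f,'t14'); save(g,'s14')
for F in(f,g): fit(.461,.185,-54.1,.1,[F])
print("expected knob px",[proj(F,[.638,-.288,.19])[0].round(1) for F in(f,g)])
for F in(f,g):
  for t in('long_a_knob','long_a','long_a_bar'):
    print(t,[(round(d['score'],2),d['pixels'].sum(),cen(d['pixels']).round(1).tolist(),d['rect']) for d in viewer.trace(F,t)[:4]])
to(.4608,.1848,.25,125.8)
```

```text
fit knob [  0.4605   0.1863 -54.3613] cost 0.14
fit knob [  0.4597   0.1834 -54.787 ] cost 0.39
expected knob px [array([432.8, 175.8]), array([357.2, 259.9])]
long_a_knob []
long_a [(0.7, np.int64(173), [344.2, 193.3], [336.7, 188.6, 355.9, 199.8]), (0.55, np.int64(779), [214.2, 299.1], [190.4, 273.6, 242.9, 317.5])]
long_a_bar [(0.55, np.int64(64), [199.6, 263.1], [193.9, 258.4, 206.3, 268.3]), (0.28, np.int64(176), [342.6, 208.8], [330.1, 202.3, 349.9, 216.9])]
long_a_knob []
long_a [(0.81, np.int64(418), [245.8, 181.6], [230.6, 170.2, 263.0, 194.3]), (0.43, np.int64(161), [353.7, 268.9], [351.5, 255.9, 358.0, 279.6]), (0.32, np.int64(1012), [390.2, 278.7], [365.0, 264.6, 417.9, 295.2]), (0.26, np.int64(20), [273.8, 172.4], [270.7, 168.9, 277.3, 175.2])]
long_a_bar [(0.57, np.int64(174), [353.9, 269.2], [347.8, 258.3, 358.7, 281.5])]
t 56.4 at [ 0.538  -0.1287  0.2822] psi 56.31 q [ 0.54  0.27 -0.5   1.76  0.14  1.14 -0.6 ] w 0.0427
  row: [ 1.09  -1.19   0.161] turn -0.772
```

Emit:
play_rows(
  commands=[
    [[-1,0.1,-0.1,0,-0.07],[-1,0.2,-0.2,0,-0.15],[-1,0.35,-0.35,0,-0.23],[-1,0.5,-0.5,0,-0.31],[-1,0.6,-0.65,0,-0.39],[-1,0.75,-0.8,0,-0.47],[-1,0.9,-0.95,0,-0.55],[-1,0.98,-1.0,0,-0.63],[-1,0.98,-1.0,0,-0.71],[-1,0.98,-1.0,0,-0.77],[-1,0.98,-1.0,0,-0.77]],
  ],
)

```text
clock: 57.32
tcp_pos: [0.4796, 0.1459, 0.2823]
orientation: [-1.428, -2.798, -0.0]
contact_force: [0.5, 0.3, 0.7]
grip_width: 0.0852
gripper_force: 0.0
```

Run:
```python
from h import *
to(.4603,.1851,.06,125.6)
g=viewer.grab_frame('side'); fit(.461,.185,-54.1,.1,[g])
```

```text
t 57.32 at [0.4796 0.1459 0.2823] psi 125.94 q [ 0.32  0.24 -0.86  1.86  0.2   1.14  0.03] w 0.0852
  row: [0.215 0.037 1.111] turn 0.004
fit knob [  0.4599   0.1834 -54.7757] cost 0.4
```

Emit:
play_rows(
  commands=[
    [[-1,0.1,0.02,0.1,0],[-1,0.215,0.037,0.25,0],[-1,0.215,0.037,0.45,0],[-1,0.215,0.037,0.65,0],[-1,0.215,0.037,0.85,0],[-1,0.215,0.037,1.0,0],[-1,0.215,0.037,1.0,0],[-1,0.215,0.037,1.0,0],[-1,0.215,0.037,1.0,0]],
  ],
)

```text
clock: 58.12
tcp_pos: [0.4617, 0.1854, 0.0839]
orientation: [1.435, 2.793, 0.003]
contact_force: [0.6, 0.1, 0.6]
grip_width: 0.085
gripper_force: 0.0
```

Run:
```python
from h import *
to(.4603,.1851,.0003,125.6)
```

```text
t 58.12 at [0.4617 0.1854 0.0839] psi 125.64 q [ 0.09  0.5  -0.74  2.06  0.49  0.76 -0.33] w 0.085
  row: [ 0.003 -0.007  0.418] turn 0.0
```

Emit:
play_rows(
  commands=[
    [[-1,0,-0.005,0.1,0],[-1,0,-0.005,0.2,0],[-1,0,-0.005,0.3,0],[-1,0,-0.005,0.38,0],[-1,0,-0.005,0.412,0],[-1,0,-0.005,0.412,0],[-1,0,-0.005,0.412,0]],
  ],
)

```text
clock: 58.7
tcp_pos: [0.461, 0.1848, 0.0015]
orientation: [1.433, 2.794, 0.003]
contact_force: [-0.6, -0.3, 0.7]
grip_width: 0.0854
gripper_force: 0.0
```

Emit:
play_rows(
  commands=[
    [[1,0,0,0,0],[1,0,0,0,0],[1,0,0,0,0],[1,0,0,0,0],[1,0,0,0,0],[1,0,0,0,0],[1,0,0,0,0],[1,0,0,0,0],[1,0,0,0,0]],
  ],
  grip_force=60,
)

```text
clock: 59.45
tcp_pos: [0.4602, 0.1845, 0.0006]
orientation: [1.432, 2.795, 0.001]
contact_force: [-0.6, -0.6, 7.2]
grip_width: 0.0096
gripper_force: 59.4
```

Emit:
play_rows(
  commands=[
    [[1,0,0,-0.02,0],[1,0,0,-0.05,0],[1,0,0,-0.1,0],[1,0,0,-0.2,0],[1,0,0,-0.32,0],[1,0,0,-0.45,0],[1,0,0,-0.58,0],[1,0,0,-0.7,0],[1,0,0,-0.8,0],[1,0,0,-0.88,0],[1,0,0,-0.88,0],[1,0,0,-0.88,0]],
  ],
)

```text
clock: 60.45
tcp_pos: [0.4598, 0.184, 0.1765]
orientation: [1.432, 2.795, 0.001]
contact_force: [0.1, -0.7, -2.5]
grip_width: 0.0095
gripper_force: 58.6
```

Run:
```python
from h import *
to(.4603,.1851,.18,125.6)
ang(.1,0,.006,gone=[(226,166,268,198)])
```

```text
t 60.45 at [0.4598 0.184  0.1765] psi 125.75 q [ 0.19  0.36 -0.84  1.99  0.33  0.93 -0.19] w 0.0095
  row: [ 0.003  0.005 -0.017] turn 0.002
angle 80 iou 0.29 next [np.int64(82), np.int64(78), np.int64(84)] N 58.6
```

Emit:
play_rows(
  commands=[
    [[0.77,0,0,0,0],[0.76,0,0,0,0],[0.755,0,0,0,0],[0.75,0,0,0,0],[0.746,0,0,0,0],[0.742,0,0,0,0],[0.738,0,0,0,0],[0.734,0,0,0,0],[0.73,0,0,0,0],[0.726,0,0,0,0],[0.723,0,0,0,0],[0.72,0,0,0,0]],
  ],
)

```text
clock: 61.5
tcp_pos: [0.4597, 0.1842, 0.1759]
orientation: [1.432, 2.796, 0.0]
contact_force: [0.7, -0.1, -2.2]
grip_width: 0.0125
gripper_force: 15.7
```

Emit:
play_rows(
  commands=[
    [[0.718,0,0,0,0],[0.717,0,0,0,0],[0.716,0,0,0,0],[0.715,0,0,0,0],[0.714,0,0,0,0],[0.712,0,0,0,0],[0.71,0,0,0,0],[0.708,0,0,0,0],[0.706,0,0,0,0],[0.706,0,0,0,0],[0.706,0,0,0,0]],
  ],
)

```text
clock: 62.42
tcp_pos: [0.4597, 0.1842, 0.1759]
orientation: [1.432, 2.796, -0.0]
contact_force: [-0.6, -0.4, -1.3]
grip_width: 0.0122
gripper_force: 8.9
```

Run:
```python
from h import *
ang(.1,0,.006,gone=[(226,166,268,198)])
```

```text
angle 2 iou 0.4 next [np.int64(4), np.int64(0), np.int64(6)] N 8.9
```

Emit:
play_rows(
  commands=[
    [[0.75,0,0,0,0],[1,0,0,0,0],[1,0,0,0,0],[1,0,0,-0.05,0],[1,0,0,-0.15,0],[1,0,0,-0.3,0],[1,0,0,-0.45,0],[1,0,0,-0.6,0],[1,0,0,-0.74,0],[1,0,0,-0.83,0],[1,0,0,-0.84,0],[1,0,0,-0.84,0]],
  ],
  grip_force=60,
)

```text
clock: 63.47
tcp_pos: [0.46, 0.1846, 0.3451]
orientation: [1.431, 2.794, 0.002]
contact_force: [-0.1, -0.0, -1.9]
grip_width: 0.0098
gripper_force: 58.8
```

Run:
```python
from h import *
to(.531,-.288,.34,180)
ang(.1,0,.006,gone=[(226,166,268,198)])
```

```text
t 63.47 at [0.46   0.1846 0.3451] psi 125.76 q [ 0.3   0.17 -0.9   1.78  0.14  1.26 -0.01] w 0.0098
  row: [-2.125 -1.093  0.026] turn -0.603
angle 6 iou 0.68 next [np.int64(4), np.int64(2), np.int64(8)] N 58.8
```

Emit:
play_rows(
  commands=[
    [[1,-0.05,-0.03,0,0],[1,-0.13,-0.07,0,0],[1,-0.24,-0.12,0,0],[1,-0.36,-0.19,0,0],[1,-0.48,-0.25,0,0],[1,-0.6,-0.31,0,0],[1,-0.72,-0.37,0,0],[1,-0.83,-0.43,0,0],[1,-0.92,-0.475,0,0],[1,-0.98,-0.505,0,0],[1,-1.0,-0.515,0,0],[1,-1.0,-0.515,0,0]],
  ],
)

```text
clock: 64.52
tcp_pos: [0.4922, -0.0394, 0.3423]
orientation: [-1.434, -2.792, 0.001]
contact_force: [-0.5, 0.2, -2.3]
grip_width: 0.0096
gripper_force: 58.7
```

Emit:
play_rows(
  commands=[
    [[1,-0.05,-0.03,0,-0.04],[1,-0.13,-0.07,0,-0.1],[1,-0.24,-0.12,0,-0.16],[1,-0.36,-0.19,0,-0.22],[1,-0.48,-0.25,0,-0.28],[1,-0.6,-0.31,0,-0.34],[1,-0.72,-0.37,0,-0.4],[1,-0.83,-0.43,0,-0.46],[1,-0.92,-0.475,0,-0.52],[1,-0.98,-0.505,0,-0.57],[1,-1.0,-0.515,0,-0.6],[1,-1.0,-0.515,0,-0.6]],
  ],
)

```text
clock: 65.52
tcp_pos: [0.5263, -0.2608, 0.3427]
orientation: [-0.005, -3.14, -0.002]
contact_force: [-0.1, -0.2, -2.6]
grip_width: 0.0095
gripper_force: 58.7
```

Run:
```python
from h import *
to(.531,-.288,.19,180)
ang(.1,0,.006)
```

```text
t 65.52 at [ 0.5263 -0.2608  0.3427] psi 179.83 q [ 0.92  0.33 -0.73  1.59  0.22  1.31  1.73] w 0.0095
  row: [-0.025 -0.137  0.763] turn -0.002
angle 6 iou 0.33 next [np.int64(8), np.int64(4), np.int64(10)] N 58.7
```

Emit:
play_rows(
  commands=[
    [[1,-0.01,-0.05,0,0],[1,-0.025,-0.1,0,0],[1,-0.025,-0.137,0.05,0],[1,-0.025,-0.137,0.15,0],[1,-0.025,-0.137,0.27,0],[1,-0.025,-0.137,0.4,0],[1,-0.025,-0.137,0.52,0],[1,-0.025,-0.137,0.63,0],[1,-0.025,-0.137,0.71,0],[1,-0.025,-0.137,0.75,0],[1,-0.025,-0.137,0.755,0],[1,-0.025,-0.137,0.755,0]],
  ],
)

```text
clock: 66.57
tcp_pos: [0.5312, -0.2884, 0.1927]
orientation: [-0.007, -3.141, -0.0]
contact_force: [0.8, -0.7, -2.0]
grip_width: 0.0094
gripper_force: 58.7
```

Emit:
play_rows(
  commands=[
    [[1,-0.02,0,0,0],[1,-0.06,0,0,0],[1,-0.12,0,0,0],[1,-0.18,0,0,0],[1,-0.24,0,0,0],[1,-0.3,0,0,0],[1,-0.34,0,0,0],[1,-0.36,0,0,0],[1,-0.36,0,0,0],[1,-0.36,0,0,0]],
  ],
)

```text
clock: 67.4
tcp_pos: [0.6031, -0.2885, 0.193]
orientation: [-0.006, -3.141, 0.0]
contact_force: [-0.1, 0.5, -2.2]
grip_width: 0.0096
gripper_force: 58.7
```

Emit:
play_rows(
  commands=[
    [[1,0,0,0.01,0],[1,0,0,0.02,0],[1,0,0,0.03,0],[1,0,0,0.035,0],[1,0,0,0.035,0],[1,0,0,0.035,0]],
  ],
)

```text
clock: 67.9
tcp_pos: [0.603, -0.2885, 0.1858]
orientation: [-0.007, -3.141, -0.0]
contact_force: [0.2, -1.2, -1.8]
grip_width: 0.0094
gripper_force: 58.7
```

Emit:
play_rows(
  commands=[
    [[1,0,0,0.006,0],[1,0,0,0.012,0],[1,0,0,0.014,0],[1,0,0,0.014,0]],
  ],
)

```text
clock: 68.23
tcp_pos: [0.6039, -0.2882, 0.1838]
orientation: [0.006, 3.14, -0.0]
contact_force: [0.3, 1.0, 2.2]
grip_width: 0.0095
gripper_force: 59.2
```

Emit:
play_rows(
  commands=[
    [[1,0,0,0.003,0],[1,0,0,0.006,0],[1,0,0,0.006,0]],
  ],
)

```text
clock: 68.48
tcp_pos: [0.6047, -0.2882, 0.1836]
orientation: [0.006, 3.138, -0.001]
contact_force: [0.0, 2.1, 6.5]
grip_width: 0.0095
gripper_force: 59.5
```

Resting on the rails. I'll release gently, back off, and check all of it.

Emit:
play_rows(
  commands=[
    [[0.72,0,0,0,0],[0.7,0,0,0,0],[0.69,0,0,0,0],[0.68,0,0,0,0],[0.65,0,0,0,0],[0.5,0,0,0,0],[0.3,0,0,0,0],[0.25,0,0,0,0],[0.25,0,0,0,0],[0.25,0,0,0,0]],
  ],
)

```text
clock: 69.32
tcp_pos: [0.603, -0.2885, 0.1817]
orientation: [-0.007, -3.141, -0.0]
contact_force: [0.6, -0.0, -0.1]
grip_width: 0.0321
gripper_force: 0.0
```

Emit:
play_rows(
  commands=[
    [[0.25,0,0,-0.1,0],[0.25,0,0,-0.2,0],[0.25,0,0,-0.35,0],[0.25,0,0,-0.5,0],[0.25,0.2,0,-0.5,0],[0.25,0.4,0.2,-0.5,0],[0.25,0.5,0.4,-0.5,0],[0.25,0.5,0.6,-0.5,0],[0.25,0.5,0.8,-0.5,0],[0.25,0.5,1.0,-0.5,0],[0.25,0.5,1.0,-0.5,0]],
  ],
)

```text
clock: 70.23
tcp_pos: [0.5035, -0.0805, 0.2829]
orientation: [-0.007, 3.14, 0.002]
contact_force: [-0.4, -0.0, -0.2]
grip_width: 0.0321
gripper_force: 0.0
```

Emit:
play_rows(
  commands=[
    [[0.25,0.2,0.2,0,0],[0.25,0.2,0.4,0,0],[0.25,0.2,0.6,0,0],[0.25,0.2,0.8,0,0],[0.25,0.2,0.8,0,0],[0.25,0.2,0.8,0,0],[0.25,0.2,0.8,0,0]],
  ],
)

```text
clock: 70.82
tcp_pos: [0.4647, 0.0719, 0.2819]
orientation: [-0.005, -3.142, 0.001]
contact_force: [-0.4, -0.8, 0.5]
grip_width: 0.0321
gripper_force: 0.0
```

Run:
```python
from h import *
f=viewer.grab_frame('top'); g=viewer.grab_frame('side')
z=lambda F,u,v,w,h,s:cv2.resize(F['pixels'][v:v+h,u:u+w],None,fx=s,fy=s,interpolation=3)
a=z(f,295,130,200,135,3.9); b=z(g,260,170,200,150,3.9)
cv2.imwrite('pics/end.png',cv2.resize(np.hstack([z(f,300,160,165,100,2.4),z(g,270,180,165,180,2.4)[:240]]) if 0 else np.hstack([cv2.copyMakeBorder(z(f,300,150,165,110,2.4),0,168,0,0,0),z(g,270,180,165,180,2.4)]),None,fx=1,fy=1)[:,:,::-1])
f0=dict(np.load('top0.npz'))
for t in('eraser','sharpener','loupe','stapler','highlighter'):
    print(t,[(round(d['score'],2),cen(d['pixels']).round(1).tolist()) for d in viewer.trace(f,t)[:2]])
to(.5,0,.3,180)
```

```text
eraser []
sharpener [(0.59, [199.5, 263.3])]
loupe [(0.7, [313.6, 152.8]), (0.28, [428.3, 184.6])]
stapler [(0.92, [380.3, 157.4])]
highlighter [(0.68, [267.9, 152.1])]
t 71.17 at [0.4648 0.0711 0.2818] psi 179.65 q [ 0.56  0.18 -0.93  1.92  0.16  1.12  1.13] w 0.0322
  row: [-0.178 -0.354 -0.091] turn -0.004
```

View pics/end.png

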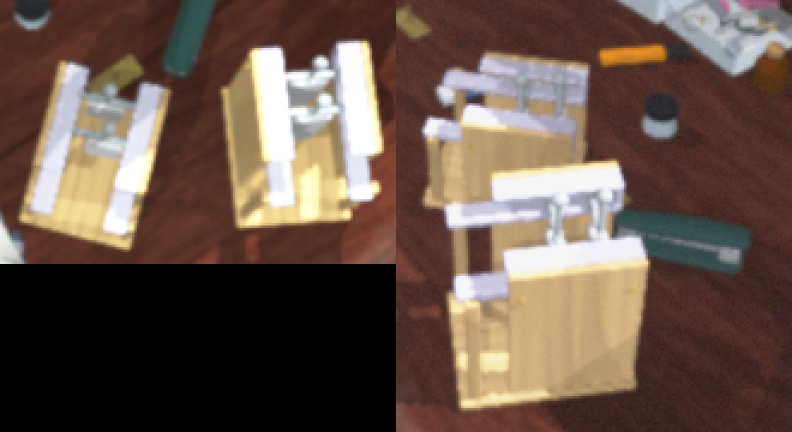

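All four boards hang under the guides, two in each stand, and the other things are where they were; the eraser is hidden by the arm. I'll let any swing settle, check for motion, then hand in.

Emit:
play_rows(
  commands=[
    [[0.25,0,0,0,0],[0.25,0,0,0,0],[0.25,0,0,0,0],[0.25,0,0,0,0],[0.25,0,0,0,0],[0.25,0,0,0,0],[0.25,0,0,0,0],[0.25,0,0,0,0],[0.25,0,0,0,0],[0.25,0,0,0,0],[0.25,0,0,0,0],[0.25,0,0,0,0]],
  ],
)

```text
clock: 72.17
tcp_pos: [0.4647, 0.0721, 0.2819]
orientation: [0.007, 3.142, 0.0]
contact_force: [-0.6, 0.3, 0.4]
grip_width: 0.0323
gripper_force: 0.0
```

Emit:
play_rows(
  commands=[
    [[0.25,0,0.2,0,0],[0.25,0,0.4,0,0],[0.25,0,0.6,0,0],[0.25,0,0.6,0,0],[0.25,0,0.6,0,0],[0.25,0,0.6,0,0],[0.25,0,0.6,0,0],[0.25,0,0.6,0,0],[0.25,0,0.6,0,0],[0.25,0,0.6,0,0],[0.25,0,0.6,0,0],[0.25,0,0.6,0,0]],
  ],
)

```text
clock: 73.17
tcp_pos: [0.4653, 0.1917, 0.282]
orientation: [0.008, 3.141, -0.0]
contact_force: [-0.8, -0.1, -0.0]
grip_width: 0.032
gripper_force: 0.0
```

Run:
```python
from h import *
def st(n):
    F=viewer.grab_frame(n); return F['pixels'].astype(int)
a=st('top'); b=st('side'); [st('side') for _ in range(6)]; a2=st('top'); b2=st('side')
for p,q,s in((a,a2,np.s_[165:250,310:465]),(b,b2,np.s_[195:300,285:375])):
    d=abs(p-q).max(2)[s]; print("moved px",(d>40).sum(),"mean",d.mean())
F=viewer.grab_frame('top')
# upright: project vertical stems for each board
c=[.595,-.0785]; 
print([(round(d['score'],2),cen(d['pixels']).round(1).tolist()) for d in viewer.trace(F,'eraser')[:2]])
```

```text
moved px 0 mean 0.942618595825427
moved px 0 mean 2.544867724867725
[(0.63, [286.6, 236.8])]
```

Nothing is moving, and the eraser is where it was at the start.

```bash
python3 -c "
from bench import r
print(r.hand_in())"
```

```text
the job is handed in; nothing more can be done
None
```

I've handed in the job: all four boards that were there are hanging still under the guide strips, the two long ones in the tall stand and the two short ones in the low stand. Each short board slipped from the grip once onto the desk before being hung, and nothing else on the desk was disturbed.

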